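# Put the hole-saw set back in its tray

### The job

The drilling is done: put the hole-saw set back in its wooden tray. Stand each of the three hole saws, teeth down as it is now, in the round pocket of its own size (smallest saw in the smallest pocket, and so on) and lay the arbor flat along the bottom of the long groove, either way round. The sanding drum and the Forstner bit do not belong to this set: leave them where they are on the bench.

Things in the scene. Friction and masses are not known exactly. Their poses are not given: they have to be found in the camera images.
- saw_small: the smallest of three dark steel hole saws: a cup standing teeth down, 32 mm in diameter, 48 mm tall, with a bright flat back plate on top that has a dark threaded hole in its middle and two small pin holes. Origin at the centre of its underside, z up (yaw means nothing).
- saw_medium: the middle of three dark steel hole saws: a cup standing teeth down, 44 mm in diameter, 48 mm tall, with a bright flat back plate on top that has a dark threaded hole in its middle and two small pin holes. Origin at the centre of its underside, z up (yaw means nothing).
- saw_large: the largest of three dark steel hole saws: a cup standing teeth down, 60 mm in diameter, 48 mm tall, with a bright flat back plate on top that has a dark threaded hole in its middle and two small pin holes. Origin at the centre of its underside, z up (yaw means nothing).
- arbor: the saws' arbor, a steel spindle 110 mm long lying along its x axis: in the middle a hexagonal collar (22 mm long, 20 mm wide and high) on which it rests and balances, best to grip; a 10 mm hexagonal shank, 44 mm long, to -x; a short thread and 7 mm pilot drill, 44 mm together, to +x, both 10 mm above the bench at their axis. Origin at the centre of the collar's underside, z up.
- sanding_drum: look-alike, leave it: a sanding drum, a brown gritty cylinder 50 mm in diameter and about 50 mm tall, black rubber on top with a nut and a thin steel shank up to 73 mm. Origin at the centre of its underside.
- forstner_bit: look-alike, leave it: a Forstner bit lying on the bench along its own x axis, about 90 mm long: a round steel head 35 mm in diameter and 12 mm thick at the +x end and a 10 mm round shank sloping down to the bench towards -x. Origin on the bench about half-way along it.
- pocket_small: the smallest round pocket: a fixed pale-wood block, 82 x 82 x 20 mm, let into the tray, with a pocket 44 mm in diameter, 14 mm deep, for the 32 mm saw. Origin at the centre of the block's underside, 6 mm above the bench; pocket floor 6 mm, block top 20 mm above it. x runs along the tray. The three blocks stand in a row along x, 83 mm apart, in changing order.
- pocket_medium: the middle round pocket: a fixed pale-wood block, 82 x 82 x 20 mm, let into the tray, with a pocket 56 mm in diameter, 14 mm deep, for the 44 mm saw. Origin at the centre of the block's underside, 6 mm above the bench; pocket floor 6 mm, block top 20 mm above it. x runs along the tray. The three blocks stand in a row along x, 83 mm apart, in changing order.
- pocket_large: the largest round pocket: a fixed pale-wood block, 82 x 82 x 20 mm, let into the tray, with a pocket 72 mm in diameter, 14 mm deep, for the 60 mm saw. Origin at the centre of the block's underside, 6 mm above the bench; pocket floor 6 mm, block top 20 mm above it. x runs along the tray. The three blocks stand in a row along x, 83 mm apart, in changing order.
- groove: the arbor's groove: a fixed pale-wood block 250 x 66 x 20 mm in the tray, on the +y side of the pockets (centre lines 76 mm apart), with a recess 130 mm long (along x, the tray's length), 36 mm wide, 8 mm deep in its middle. Origin at its underside's centre, 6 mm above the bench; recess floor 12 mm, top 20 mm above it. The fixed tray (268 x 166 mm) has walls 27 mm high, 1 mm above the blocks.
There are look-alikes about, which are no part of the job. What is shaped like the saw_medium but orange, pink or red is not meant.

How it is judged (in metres and radians):
At the end, for the whole second after the job is handed in: Each hole saw upright on the floor of its own pocket (10 mm, 0.12 rad); arbor flat on the groove floor, along it (0.25 rad, either way round), centred within 14 mm lengthways and 12 mm sideways; all released, at rest; drum (standing) and Forstner bit within 30 mm of their starts (horizontal distance between saw_small and pocket_small below 0.01 m and z of saw_small in the frame of pocket_small between 0.002 and 0.01 m and angle between each of saw_small, saw_medium, saw_large's own z axis and vertical below 0.12 rad and horizontal distance between saw_medium and pocket_medium below 0.01 m and z of saw_medium in the frame of pocket_medium between 0.002 and 0.01 m and horizontal distance between saw_large and pocket_large below 0.01 m and z of saw_large in the frame of pocket_large between 0.002 and 0.01 m and x of arbor in the frame of groove between -0.014 and 0.014 m and y of arbor in the frame of groove between -0.012 and 0.012 m and z of arbor in the frame of groove between 0.008 and 0.0165 m and angle between the x axis of arbor and the x axis of groove, either way round below 0.25 rad and angle between each of arbor, sanding_drum's own z axis and vertical below 0.2 rad and linear speed of each of saw_large, saw_medium, saw_small, arbor below 0.02 m/s and distance of each of sanding_drum, forstner_bit from where it was at the start of the episode below 0.03 m); the robot touches nothing.
It fails at once if the sanding drum is moved more than 30 mm or knocked over (distance of sanding_drum from where it was at the start of the episode above 0.03 m or angle between sanding_drum's own z axis and vertical above 0.3 rad).
It fails at once if the Forstner bit is moved more than 30 mm (distance of forstner_bit from where it was at the start of the episode above 0.03 m).
It also fails if it takes over 112 s, if anything falls off the work surface, if the arm or the gripper's body presses on something with over 40 N, if the wrist force passes 120 N, or if a joint passes its speed limit or range.

### The arm

A 6-joint arm with a two-finger parallel gripper is mounted at the origin on the work surface. World frame = base frame: x ahead of the robot, y to its left, z up, the work surface at z = 0. Lengths are in m, angles in degrees, forces in N, time in s.
With the tool pointing down it reaches from about 0.4 to 0.825 m from the base axis. Payload 7 kg.
Tool frame: the origin (TCP) lies between the finger pads; the fingertips stand 11 mm ahead of it and the grasp point (between the pads) lies 8 mm behind it (r.tcp_to_tips is the distance from the TCP to the fingertips, in m); x points along the fingers, y is the direction in which the jaws open and shut, and the axes are right-handed (so a half turn about x gives the same grasp; the last joint's range is limited). The gripper opens to 88 mm and grips with 3 to 60 N. Pads are 19 mm wide; open, the fingers measure 130 mm over their backs; the gripper's body (78 mm by 193 mm) begins 47 mm behind the grasp point.
Start: joints at [-49.842, 20.546, 0.682, 0, -70.136, -16.507], TCP at [0.271, -0.618, 0.238] pointing down, gripper open.
Joint ranges: [-176.03, 176.03], [-82.01, 121.73], [-58.28, 71.71], [-173.87, 95.51], [-174.79, -0.11], [-173.66, 173.66]. Speed limits (degrees/s): [136.94, 136.94, 172.46, 180, 180, 180].

### API

Orientations are given as [roll, pitch, yaw] about the fixed x, y, z axes, in that order (R = Rz(yaw) Ry(pitch) Rx(roll)).
In Python, from plant import r gives the robot as it stands.
- The arm moves only by the tool arm_command, never from a script. Its argument "plan" is a list of rows, each an object of numbers: "dx", "dy", "dz": the shift along the tool's x, y, z each as a share of 0.02 m, from -1 to 1; "wx", "wy", "wz": the turn, a rotation vector about the tool's x, y, z each as a share of 0.08 rad, from -1 to 1. In form: [{"dx": .., "dy": .., "dz": .., "wx": .., "wy": .., "wz": ..}, ...]. A call has 1 to 20 rows; each row shifts and turns the pose as measured when the row begins, along the tool's axes as they then stand; what a row does not reach is not made up. A row lasts 1/12 s, in which the tool goes at most 41.7 mm and 7.16 degrees, less where a joint would pass 70% of its speed; a pose out of reach is approached as far as the arm can. A call with a number of a shift or a turn outside -1 to 1 is refused whole. A call with a gripper value outside its range is refused whole. "fingers" is the closure, from -1 (fully open) to 1 (shut), so that 0 is half open, set as the call begins (left out, the last holds). The fingers move at their own pace and stop on an object; "force" is the grip in N (left out, the last holds). Time passes only in rows, so rows that do not move let the fingers close. It gives the time, the measured TCP pose, the force and the opening at its end, in the units of the state.
- r.get_state(): the state, without advancing time (a new reading comes with each control period).
- r.capture(name): name is "side" or "top"; returns (picture, depth): 400x640x3 uint8, red, green, blue; 400x640 float32, m along the optical axis (not along the pixel's ray), 0 where there is no reading.
- r.camera_model(name): a dict with "vertical_fov" (degrees; the focal length in pixels is half the picture's height over the tangent of half this angle, whatever the lens; pixels are square), "cx", "cy" (the principal point, pixels), "R" (3x3) and "t" (3): a world point X has camera coordinates R X + t. Camera axes: x right, y down, z forward; pixel columns grow to the right and rows downward; lengths in m; the calibration is good to about 2 mm. A picture is of the moment at which its call begins. camera_model takes no time and is no camera call.
- r.close_job(): hands the job in, once; it reports no verdict.
Trained networks look in the newest picture that a camera, given by its name, has taken for a name from the list of things; names that differ only in an ending like _2 or _b are one class to them, and where a whole thing is asked for, a point or a joint stands for the part that bears it (a point fixed in the world has none). Each returns a list of dicts, best first, with "score" (0 to 1); they miss things now and then, are a little off and sometimes report something else, mostly with a low value. They report only what shows in the picture. A call takes as long as a camera call. They do not tell look-alikes from the thing itself.
- r.cut_out(camera, query): "mask" (400x640 bool, what is visible of it) and "bbox" ([left, top, width, height] in pixels, round what is visible of it).
- r.spot_point(camera, query): "centre" ([column, row] in pixels: a listed point, or the origin of a listed thing).
The state is a dict: "time_s": time; "joints": joint angles; "qd": joint speeds; "joint_torque": joint torques, N m; "tcp_pos": TCP position; "eef_rot": TCP orientation; "contact_force": force on the tool from outside, world axes, zero at the start; "moment": the same for the moment, N m; "gripper_width": finger opening in m.
Only numpy, scipy, OpenCV 4.12 (cv2) and the standard library are available. Lean on these libraries where they do the work, as an engineer would, in place of code of your own. Each camera call takes 0.05 s, during which the arm holds its last target.

## Working session

There is one attempt and no reset: what is moved stays moved. The work goes in short steps, Python scripts to look and compute and a tool call to move; the robot and the scene stay as the last step left them, time stands still between calls to the robot, and variables do not carry over. Pictures are saved under pics/ and viewed, and the job is handed in when it is done.

Besides the shell and the picture viewer there is one more tool, called after ">>>" by a JSON object that holds its "method" and its "body". arm_command: Moves the arm, as the interface text tells. Shift numbers are shares of 0.02 m and turn numbers shares of 0.08 rad, none past 1 either way. Its arguments: {"type":"object","properties":{"plan":{"type":"array","items":{"type":"object","properties":{"dx":{"type":"number"},"dy":{"type":"number"},"dz":{"type":"number"},"wx":{"type":"number"},"wy":{"type":"number"},"wz":{"type":"number"}}}},"fingers":{"type":"number"},"force":{"type":"number"}},"required":["plan"]}

```bash
ls; mkdir -p pics; python3 - <<'E'
from plant import r
import cv2, numpy as np
print(r.get_state())
for n in ("side","top"):
    p,d=r.capture(n); cv2.imwrite(f"pics/{n}0.png",p[:,:,::-1]); np.save(f"{n}0.npy",d)
    m=r.camera_model(n); print(n,m)
E
```

```text
pics
{'time_s': 0.0, 'joints': array([-4.98387365e+01,  2.05915315e+01,  6.33456534e-01, -1.97141029e-02,
       -7.01370407e+01, -1.65057848e+01]), 'qd': array([-0.07094375, -0.08124674, -0.05462697,  0.03478582,  0.07907276,
       -0.00569169]), 'joint_torque': array([ 5.36458665e-04, -5.82726073e+01,  2.93063325e+01,  6.99733302e+00,
        6.89477936e-03, -1.80313100e-04]), 'tcp_pos': array([ 0.27060111, -0.61785994,  0.23662047]), 'eef_rot': array([ 95.48180293,  89.90309513, 119.1305679 ]), 'contact_force': array([ 0.47558848, -0.18284282, -0.30235896]), 'moment': array([ 0.03640508,  0.05538276, -0.01906607]), 'gripper_width': 0.08783259020649063}
side {'vertical_fov': 51.41085185042725, 'cx': 318.6788965731557, 'cy': 202.0532991295477, 'R': array([[-0.97303523, -0.23062978,  0.00351324],
       [-0.13845767,  0.57184027, -0.80859643],
       [ 0.18447741, -0.78727925, -0.58835319]]), 't': array([0.52160241, 0.14629488, 0.87933589])}
top {'vertical_fov': 52.09569693378822, 'cx': 313.22465753069355, 'cy': 198.5890313105693, 'R': array([[-0.02513006, -0.99967813,  0.00348055],
       [-0.99210805,  0.02451163, -0.12296663],
       [ 0.12284173, -0.00654324, -0.9924047 ]]), 't': array([-0.05776971,  0.5667444 ,  1.04074945])}
```

View pics/top0.png

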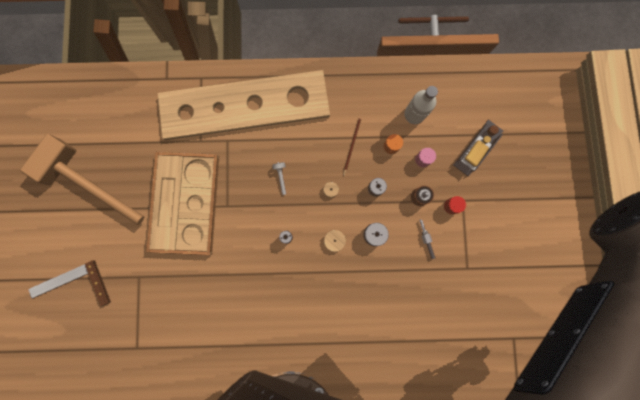

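View pics/side0.png

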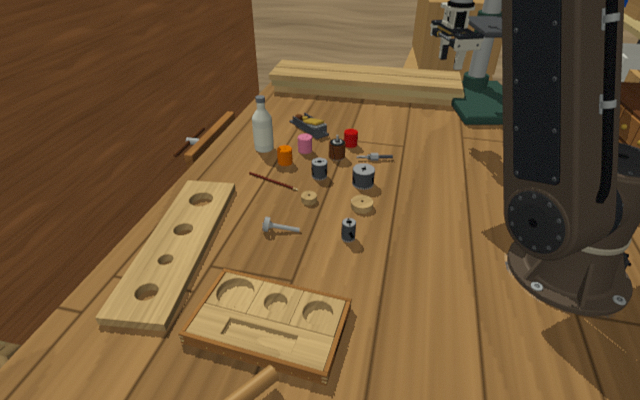

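The top view shows the tray at (183,205), the small saw at (286,238), medium at (377,187) and large at (376,235). The arbor is at (427,240), the Forstner bit at (281,178) and the drum at (423,196).

```bash
cat > h.py <<'E'
from plant import r
import cv2, numpy as np
def K(m): 
    f=200/np.tan(np.radians(m["vertical_fov"])/2); return f
def ray_plane(n,uv,z):
    m=r.camera_model(n); f=K(m); R=np.array(m["R"]); t=np.array(m["t"])
    c=-R.T@t; d=R.T@np.array([(uv[0]-m["cx"])/f,(uv[1]-m["cy"])/f,1.])
    return c+d*(z-c[2])/d[2]
def cloud(n,d):
    m=r.camera_model(n); f=K(m); R=np.array(m["R"]); t=np.array(m["t"])
    v,u=np.mgrid[0:400,0:640]
    P=np.stack([(u-m["cx"])/f*d,(v-m["cy"])/f*d,d],-1)
    return (P-t)@R
def proj(n,X):
    m=r.camera_model(n); f=K(m); c=np.array(m["R"])@np.asarray(X,float)+np.array(m["t"])
    return np.array([m["cx"]+f*c[0]/c[2],m["cy"]+f*c[1]/c[2]])
E
python3 - <<'E'
from h import *
for n in ("top","side"):
    d=np.load(n+"0.npy"); im=cv2.imread(f"pics/{n}0.png")
    P=cloud(n,d)
    b=(P[...,0]>0.3)&(P[...,0]<0.9)&(abs(P[...,1])<0.5)&(abs(P[...,2])<.006)&(d>0)
    print(n,"table z",np.median(P[...,2][b]), b.sum())
    crop=im[120:270,130:490] if n=="top" else im[100:390,170:450]
    cv2.imwrite(f"pics/{n}crop.png",cv2.resize(crop,None,fx=2.2 if n=="top" else 2,fy=2.2 if n=="top" else 2,interpolation=cv2.INTER_CUBIC))
for n in ("top","side"):
  r.capture(n)
  for q,z in [("saw_small",0),("saw_medium",0),("saw_large",0),("arbor",0),("sanding_drum",0),("forstner_bit",0),("pocket_small",.006),("pocket_medium",.006),("pocket_large",.006),("groove",.006)]:
    print(n,q,[(np.round(e["centre"]).astype(int).tolist(),round(e["score"],2),ray_plane(n,e["centre"],z).round(4)[:2].tolist()) for e in r.spot_point(n,q)[:4]])
E
```

```text
top table z -0.0008630339553814328 61708
side table z -0.0006513987003291836 51780
top saw_small [([286, 234], 0.47, [0.4749, 0.0021])]
top saw_medium [([387, 146], 0.85, [0.7121, -0.2787]), ([424, 159], 0.81, [0.6711, -0.3787]), ([450, 207], 0.81, [0.5371, -0.4418]), ([375, 186], 0.7, [0.6013, -0.2417])]
top saw_large [([372, 235], 0.82, [0.4678, -0.227])]
top arbor [([424, 238], 0.45, [0.4555, -0.3674]), ([197, 203], 0.45, [0.5641, 0.2441])]
top sanding_drum [([418, 197], 0.64, [0.5674, -0.356]), ([422, 239], 0.16, [0.4537, -0.3622])]
top forstner_bit [([281, 180], 0.73, [0.6241, 0.014])]
top pocket_small []
top pocket_medium [([195, 234], 0.75, [0.4818, 0.2458]), ([279, 180], 0.65, [0.623, 0.0206])]
top pocket_large [([202, 175], 0.77, [0.6413, 0.2279]), ([196, 201], 0.29, [0.5711, 0.2449])]
top groove [([170, 203], 0.78, [0.5655, 0.3131])]
side saw_small [([348, 240], 0.78, [0.465, 0.0086])]
side saw_medium [([286, 163], 0.84, [0.7037, -0.2905]), ([306, 150], 0.75, [0.6677, -0.3792]), ([321, 177], 0.66, [0.5861, -0.2372]), ([352, 146], 0.5, [0.5307, -0.4368])]
side saw_large [([363, 185], 0.66, [0.4639, -0.225])]
side arbor [([375, 161], 0.57, [0.4473, -0.365])]
side sanding_drum [([336, 158], 0.86, [0.5644, -0.3531])]
side forstner_bit [([281, 228], 0.62, [0.6269, 0.0062])]
side pocket_small [([273, 310], 0.91, [0.5654, 0.2479]), ([285, 230], 0.31, [0.6148, 0.0145])]
side pocket_medium [([321, 320], 0.97, [0.4736, 0.2475])]
side pocket_large [([236, 299], 0.68, [0.6448, 0.2374])]
side groove [([259, 341], 0.9, [0.5686, 0.3183])]
```

```bash
python3 - <<'E'
from h import *
d=np.load("top0.npy");P=cloud("top",d)
z=np.clip(P[...,2]*4000+20,0,255).astype(np.uint8)
cv2.imwrite("pics/topz.png",cv2.resize(z[120:270,130:490],None,fx=2.2,fy=2.2,interpolation=cv2.INTER_NEAREST))
E
```

```text
(no output)
```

View pics/topcrop.png

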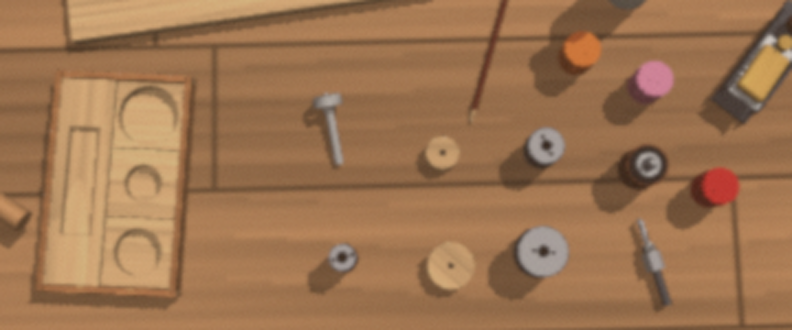

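View pics/sidecrop.png

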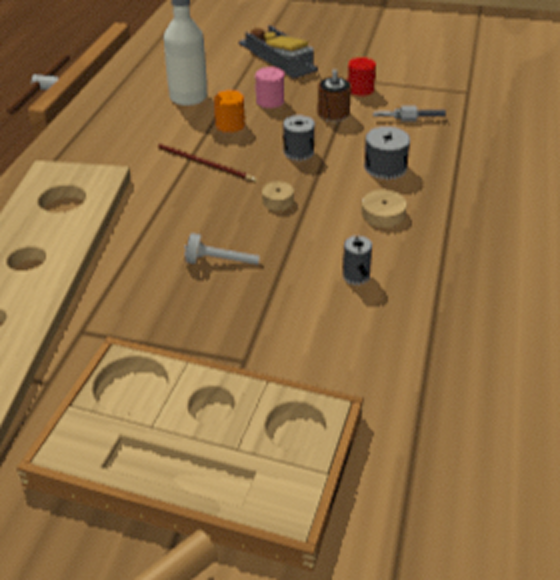

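View pics/topz.png

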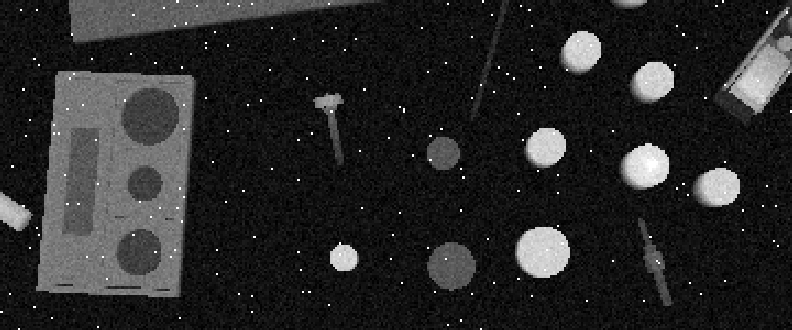

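```bash
cat > meas.py <<'E'
from h import *
def planepts(n,mask,z):
    m=r.camera_model(n); f=K(m); R=np.array(m["R"]); t=np.array(m["t"])
    v,u=np.nonzero(mask); c=-R.T@t
    D=np.stack([(u-m["cx"])/f,(v-m["cy"])/f,np.ones(len(u))],-1)@R
    return c+D*((z-c[2])/D[:,2])[:,None]
def blob(n,P,d,xy,rad,zlo,zhi,zp):
    mk=(np.hypot(P[...,0]-xy[0],P[...,1]-xy[1])<rad)&(P[...,2]>zlo)&(P[...,2]<zhi)&(d>0)
    k,l,s,c=cv2.connectedComponentsWithStats(mk.astype(np.uint8))
    if k<2: return None
    i=1+np.argmax(s[1:,4]); 
    m=cv2.morphologyEx((l==i).astype(np.uint8),cv2.MORPH_CLOSE,np.ones((3,3)))>0
    return planepts(n,m,zp)
E
python3 - <<'E'
from meas import *
for n in ("top","side"):
    d=np.load(n+"0.npy"); P=cloud(n,d); print(n)
    for q,xy,D in [("small",(.47,.005),32),("medium",(.593,-.24),44),("large",(.466,-.226),60)]:
        X=blob(n,P,d,xy,.05,.042,.055,.048); (c,rr)=cv2.minEnclosingCircle((X[:,:2]*1000).astype(np.float32))
        print(q,X.mean(0).round(4)[:2],len(X),"equiv D",np.array(c).round(1),2*rr, np.median(X[:,2]))
    for q,xy,rad in [("small",(.565,.248),.03),("medium",(.475,.248),.036),("large",(.645,.237),.044)]:
        X=blob(n,P,d,xy,rad,.0,.021,.026); (c,rr)=cv2.minEnclosingCircle((X[:,:2]*1000).astype(np.float32))
        print("pocket",q,X.mean(0).round(4)[:2],len(X),np.array(c).round(1),2*rr)
    mk=(P[...,0]>.45)&(P[...,0]<.68)&(P[...,1]>.27)&(P[...,1]<.345)&(P[...,2]>.012)&(P[...,2]<.0222)
    k,l,s,c=cv2.connectedComponentsWithStats(mk.astype(np.uint8)); i=1+np.argmax(s[1:,4])
    X=planepts(n,l==i,.026)
    print("groove",cv2.minAreaRect((X[:,:2]*1000).astype(np.float32)),X.mean(0)[:2])
    mk=(P[...,2]>.018)&(P[...,2]<.035)&(P[...,0]>.4)&(P[...,0]<.76)&(P[...,1]>.16)&(P[...,1]<.41)
    mk=cv2.morphologyEx(mk.astype(np.uint8),cv2.MORPH_OPEN,np.ones((3,3)))
    k,l,s,c=cv2.connectedComponentsWithStats(mk); i=1+np.argmax(s[1:,4])
    X=planepts(n,l==i,.027)
    print("tray",cv2.minAreaRect((X[:,:2]*1000).astype(np.float32)))
    # arbor and forstner
    for q,xy,rad,zp in [("arbor",(.45,-.366),.075,.012),("forst",(.62,.01),.07,.01)]:
        mk=(np.hypot(P[...,0]-xy[0],P[...,1]-xy[1])<rad)&(P[...,2]>.006)&(P[...,2]<.045)
        k,l,s,c=cv2.connectedComponentsWithStats(mk.astype(np.uint8),connectivity=8); i=1+np.argmax(s[1:,4])
        X=planepts(n,l==i,zp)
        print(q,cv2.minAreaRect((X[:,:2]*1000).astype(np.float32)),X.mean(0)[:2], s[i,4])
        if q=="arbor":
            X=planepts(n,(l==i)&(P[...,2]>.0165),.02); print(" collar",X.mean(0)[:2],len(X))
E
```

```text
top
small [0.4673 0.0018] 120 equiv D [467.3   1.8] 31.090198516845703 0.04800000000000004
medium [ 0.5933 -0.2418] 224 equiv D [ 593.1 -241.9] 44.24855422973633 0.04800000000000004
large [ 0.4683 -0.2325] 426 equiv D [ 468.6 -232.4] 60.05235290527344 0.04800000000000004
pocket small [0.5628 0.2411] 205 [562.8 241.2] 43.18795394897461
pocket medium [0.4804 0.2468] 348 [481.9 246.8] 56.97845458984375
pocket large [0.645  0.2354] 546 [645.  235.8] 72.32418060302734
groove ((566.296142578125, 317.46844482421875), (38.864349365234375, 130.66233825683594), 87.25655364990234) [0.56696649 0.31663981]
tray ((564.8856811523438, 274.3060302734375), (167.814453125, 267.9328918457031), 86.06529998779297)
arbor ((453.91455078125, -371.00909423828125), (108.48623657226562, 22.082895278930664), 15.37751293182373) [ 0.45027768 -0.37169921] 200
 collar [ 0.45542594 -0.37016137] 52
forst ((628.8324584960938, 8.021814346313477), (88.03022003173828, 33.30250549316406), 19.876800537109375) [0.63759591 0.01561155] 163
side
small [0.4658 0.0079] 118 equiv D [466.5   7.3] 36.650856018066406 0.04800000000000
[... 224 characters left out ...]
5 244.4] 42.51591110229492
pocket medium [0.4787 0.2512] 553 [479.1 250.1] 54.25809097290039
pocket large [0.6434 0.2401] 792 [644.2 238.6] 70.70221710205078
groove ((566.9189453125, 319.47955322265625), (35.28814697265625, 129.0583038330078), 86.09331512451172) [0.56491191 0.3204598 ]
tray ((563.4879150390625, 279.695068359375), (170.38815307617188, 269.28564453125), 86.03722381591797)
arbor ((453.0878601074219, -371.2903137207031), (109.61770629882812, 36.14371109008789), 13.692949295043945) [ 0.4499401  -0.36871135] 152
 collar [ 0.45289345 -0.3648346 ] 25
forst ((629.9793701171875, 1.5298614501953125), (86.8988265991211, 52.77016067504883), 13.573907852172852) [0.63868813 0.01150677] 214
```

```bash
cat > nav.py <<'E'
from h import *
from scipy.spatial.transform import Rotation as Ro
import sys
def pose():
    s=r.get_state(); return np.array(s["tcp_pos"]),Ro.from_euler("xyz",s["eef_rot"],degrees=True).as_matrix(),s
def nav(xyz,yaw):
    p,R,s=pose(); y=np.radians(yaw)
    best=None
    for a in (y,y+np.pi):
        T=np.array([[0,np.cos(a),np.sin(a)],[0,np.sin(a),-np.cos(a)],[-1,0,0]])
        w=Ro.from_matrix(R.T@T).as_rotvec()
        if best is None or np.linalg.norm(w)<np.linalg.norm(best): best=w
    d=R.T@(np.array(xyz)-p)
    print("t",round(s["time_s"],2),"tcp",p.round(4),"jawyaw",round(np.degrees(np.arctan2(R[1,1],R[0,1])),1),"j",np.round(s["joints"],0)[[0,5]],"w",round(s["gripper_width"],4),"F",s["contact_force"].round(1))
    print("shift/0.02:",(d/.02).round(2),"turn/0.08:",(best/.08).round(2))
if __name__=="__main__":
    a=[float(v) for v in sys.argv[1:5]]; nav(a[:3],a[3])
E
python3 - <<'E'
from meas import *
d=np.load("top0.npy");P=cloud("top",d)
mk=(np.hypot(P[...,0]-.454,P[...,1]+.371)<.075)&(P[...,2]>.006)&(P[...,2]<.045)
k,l,s,c=cv2.connectedComponentsWithStats(mk.astype(np.uint8),connectivity=8); i=1+np.argmax(s[1:,4])
X=planepts("top",l==i,.012)[:,:2]; v=np.linalg.svd(X-X.mean(0))[2][0]; print(np.degrees(np.arctan2(v[1],v[0])))
a=(X-X.mean(0))@v; print(a.min(),a.max(), X.mean(0)+v*(a.min()+a.max())/2)
E
python3 nav.py .4548 -.3705 .12 106
```

```text
-165.02017996493026
-0.05792797133108764 0.050538897436894825 [ 0.45384666 -0.37074425]
t 1.2 tcp [ 0.2708 -0.6183  0.2375] jawyaw 113.7 j [-50. -17.] w 0.0874 F [-0.8 -1.   0.3]
shift/0.02: [ 5.88  7.66 13.4 ] turn/0.08: [ 1.67  0.   -0.  ]
```

>>> {"method": "arm_command", "body": {"plan": [{"wx":0.95},{"wx":0.9},{"dx":0.3,"dy":0.55,"dz":0.95},{"dx":0.3,"dy":0.55,"dz":0.95},{"dx":0.3,"dy":0.55,"dz":0.95},{"dx":0.3,"dy":0.55,"dz":0.95},{"dx":0.3,"dy":0.55,"dz":0.95},{"dx":0.3,"dy":0.55,"dz":0.95},{"dx":0.3,"dy":0.55,"dz":0.95},{"dx":0.3,"dy":0.55,"dz":0.95},{"dx":0.3,"dy":0.55,"dz":0.95},{"dx":0.3,"dy":0.55,"dz":0.95},{"dx":0.3,"dy":0.55,"dz":0.95}], "fingers": -0.3, "force": 30}}

```text
schema error: expected keys dx, dy, dz, wx, wy, wz
```

```bash
python3 nav.py .4548 -.3705 .12 105
```

```text
t 1.2 tcp [ 0.2708 -0.6183  0.2375] jawyaw 113.7 j [-50. -17.] w 0.0874 F [-0.8 -1.   0.3]
shift/0.02: [ 5.88  7.66 13.4 ] turn/0.08: [ 1.89  0.   -0.  ]
```

>>> {"method": "arm_command", "body": {"plan": [{"dx":0.4,"dy":0.5,"dz":0.95,"wx":0.15,"wy":0,"wz":0},{"dx":0.4,"dy":0.5,"dz":0.95,"wx":0.15,"wy":0,"wz":0},{"dx":0.4,"dy":0.5,"dz":0.95,"wx":0.15,"wy":0,"wz":0},{"dx":0.4,"dy":0.5,"dz":0.95,"wx":0.15,"wy":0,"wz":0},{"dx":0.4,"dy":0.5,"dz":0.95,"wx":0.15,"wy":0,"wz":0},{"dx":0.4,"dy":0.6,"dz":0.95,"wx":0.15,"wy":0,"wz":0},{"dx":0.4,"dy":0.6,"dz":0.95,"wx":0.15,"wy":0,"wz":0},{"dx":0.4,"dy":0.6,"dz":0.95,"wx":0.15,"wy":0,"wz":0},{"dx":0.4,"dy":0.6,"dz":0.95,"wx":0.15,"wy":0,"wz":0},{"dx":0.4,"dy":0.6,"dz":0.95,"wx":0.15,"wy":0,"wz":0},{"dx":0.4,"dy":0.6,"dz":0.95,"wx":0.15,"wy":0,"wz":0},{"dx":0.4,"dy":0.6,"dz":0.95,"wx":0.15,"wy":0,"wz":0}], "fingers": -0.3, "force": 30}}

```text
time_s: 2.2
tcp_pos: [0.4454, -0.4116, 0.1399]
eef_rot: [-71.8, 89.6, -57.1]
contact_force: [-1.0, -1.0, -0.1]
gripper_width: 0.0576
```

```bash
python3 nav.py .4548 -.3705 .12 105
```

```text
t 2.2 tcp [ 0.4454 -0.4116  0.1399] jawyaw 104.6 j [-24. -51.] w 0.0576 F [-1.  -1.  -0.1]
shift/0.02: [0.99 1.87 0.97] turn/0.08: [-0.08  0.02  0.08]
```

>>> {"method": "arm_command", "body": {"plan": [{"dx":0.9,"dy":0.65,"dz":0.35,"wx":0,"wy":0,"wz":0},{"dx":0.9,"dy":0.65,"dz":0.35,"wx":0,"wy":0,"wz":0},{"dx":0.9,"dy":0.65,"dz":0.35,"wx":0,"wy":0,"wz":0},{"dx":0.7,"dy":0,"dz":0,"wx":0,"wy":0,"wz":0},{"dx":0,"dy":0,"dz":0,"wx":0,"wy":0,"wz":0}]}}

```text
time_s: 2.62
tcp_pos: [0.4607, -0.3636, 0.0693]
eef_rot: [-62.4, 89.5, -47.5]
contact_force: [-1.0, 0.1, 0.2]
gripper_width: 0.0572
```

```bash
python3 nav.py .4548 -.3705 .018 105; python3 - <<'E'
from h import *
for n in("top","side"):
    p,d=r.capture(n); c=proj(n,[.455,-.37,.02]).astype(int); print(n,c)
    x,y=c-[70,55]; x=max(x,0);y=max(y,0)
    cv2.imwrite(f"pics/{n}1.png",cv2.resize(p[y:y+110,x:x+140,::-1],None,fx=5,fy=5,interpolation=cv2.INTER_CUBIC))
E
```

```text
t 2.62 tcp [ 0.4607 -0.3636  0.0693] jawyaw 104.9 j [-19. -56.] w 0.0572 F [-1.   0.1  0.2]
shift/0.02: [ 2.56 -0.23 -0.39] turn/0.08: [-0.02  0.05  0.1 ]
top [427 237]
side [373 153]
```

View pics/side1.png

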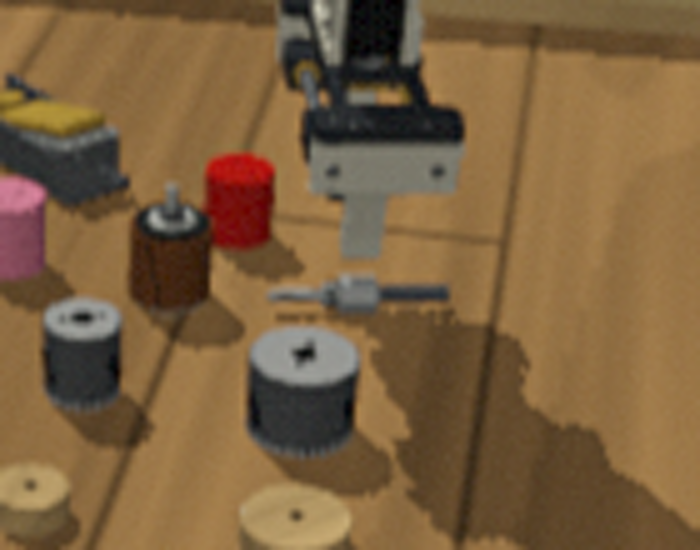

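>>> {"method": "arm_command", "body": {"plan": [{"dx":0.5,"dy":-0.25,"dz":-0.4,"wx":0,"wy":0.05,"wz":0.1},{"dx":0.5,"dy":0,"dz":0,"wx":0,"wy":0,"wz":0},{"dx":0.3,"dy":0,"dz":0,"wx":0,"wy":0,"wz":0},{"dx":0,"dy":0,"dz":0,"wx":0,"wy":0,"wz":0}]}}

```text
time_s: 3.05
tcp_pos: [0.4568, -0.3752, 0.0477]
eef_rot: [-40.4, 89.5, -25.6]
contact_force: [-1.0, 0.5, 0.4]
gripper_width: 0.0573
```

```bash
python3 nav.py .4548 -.3705 .017 105
```

```text
t 3.05 tcp [ 0.4568 -0.3752  0.0477] jawyaw 104.8 j [-20. -55.] w 0.0573 F [-1.   0.5  0.4]
shift/0.02: [ 1.53  0.26 -0.05] turn/0.08: [-0.04  0.08  0.07]
```

>>> {"method": "arm_command", "body": {"plan": [{"dx":0.5,"dy":0.2,"dz":0,"wx":0,"wy":0.05,"wz":0.05},{"dx":0.4,"dy":0,"dz":0,"wx":0,"wy":0,"wz":0},{"dx":0.3,"dy":0,"dz":0,"wx":0,"wy":0,"wz":0},{"dx":0,"dy":0,"dz":0,"wx":0,"wy":0,"wz":0},{"dx":0,"dy":0,"dz":0,"wx":0,"wy":0,"wz":0}]}}

```text
time_s: 3.47
tcp_pos: [0.4555, -0.3719, 0.0213]
eef_rot: [-33.3, 89.8, -18.6]
contact_force: [0.7, 0.1, 0.1]
gripper_width: 0.0571
```

```bash
python3 nav.py .4548 -.3705 .017 105
```

```text
t 3.47 tcp [ 0.4555 -0.3719  0.0213] jawyaw 104.7 j [-20. -55.] w 0.0571 F [0.7 0.1 0.1]
shift/0.02: [ 0.21  0.08 -0.02] turn/0.08: [-0.06  0.03  0.02]
```

>>> {"method": "arm_command", "body": {"plan": [{"dx":0.2,"dy":0.05,"dz":0,"wx":0,"wy":0.03,"wz":0.02},{"dx":0,"dy":0,"dz":0,"wx":0,"wy":0,"wz":0}]}}

```text
time_s: 3.63
tcp_pos: [0.4554, -0.3708, 0.0169]
eef_rot: [150.6, 90.0, 165.3]
contact_force: [0.2, 0.1, -0.4]
gripper_width: 0.0572
```

>>> {"method": "arm_command", "body": {"plan": [{"dx":0,"dy":0,"dz":0,"wx":0,"wy":0,"wz":0},{"dx":0,"dy":0,"dz":0,"wx":0,"wy":0,"wz":0},{"dx":0,"dy":0,"dz":0,"wx":0,"wy":0,"wz":0},{"dx":0,"dy":0,"dz":0,"wx":0,"wy":0,"wz":0},{"dx":0,"dy":0,"dz":0,"wx":0,"wy":0,"wz":0},{"dx":0,"dy":0,"dz":0,"wx":0,"wy":0,"wz":0},{"dx":0,"dy":0,"dz":0,"wx":0,"wy":0,"wz":0}], "fingers": 1, "force": 30}}

```text
time_s: 4.22
tcp_pos: [0.4562, -0.3709, 0.018]
eef_rot: [-42.8, 89.9, -28.1]
contact_force: [0.1, -0.5, -1.2]
gripper_width: 0.0198
```

```bash
python3 nav.py .4548 -.3705 .15 86
```

```text
t 4.22 tcp [ 0.4562 -0.3709  0.018 ] jawyaw 104.8 j [-20. -55.] w 0.0198 F [ 0.1 -0.5 -1.2]
shift/0.02: [-6.6   0.03 -0.06] turn/0.08: [4.1  0.02 0.01]
```

>>> {"method": "arm_command", "body": {"plan": [{"dx":-0.6,"dy":0,"dz":0,"wx":0,"wy":0,"wz":0},{"dx":-1,"dy":0,"dz":0,"wx":0,"wy":0,"wz":0},{"dx":-1,"dy":0,"dz":0,"wx":0.8,"wy":0,"wz":0},{"dx":-1,"dy":0,"dz":0,"wx":0.8,"wy":0,"wz":0},{"dx":-1,"dy":0,"dz":0,"wx":0.8,"wy":0,"wz":0},{"dx":-1,"dy":0,"dz":0,"wx":0.8,"wy":0,"wz":0},{"dx":-0.5,"dy":0.5,"dz":0,"wx":0.8,"wy":0,"wz":0},{"dx":0,"dy":0.9,"dz":0.2,"wx":0,"wy":0,"wz":0},{"dx":0,"dy":0.9,"dz":0.2,"wx":0,"wy":0,"wz":0},{"dx":0,"dy":0.9,"dz":0.2,"wx":0,"wy":0,"wz":0}]}}

```text
time_s: 5.05
tcp_pos: [0.4691, -0.3075, 0.1435]
eef_rot: [149.7, 89.7, 144.8]
contact_force: [0.6, 0.6, -1.1]
gripper_width: 0.0195
```

```bash
python3 nav.py .567 .317 .15 86
```

```text
t 5.05 tcp [ 0.4691 -0.3075  0.1435] jawyaw 85.1 j [-13. -81.] w 0.0195 F [ 0.6  0.6 -1.1]
shift/0.02: [-0.26 31.53  2.22] turn/0.08: [-0.19 -0.05 -0.03]
```

>>> {"method": "arm_command", "body": {"plan": [{"dx":0,"dy":1,"dz":0.08,"wx":-0.05,"wy":0,"wz":0},{"dx":0,"dy":1,"dz":0.08,"wx":-0.05,"wy":0,"wz":0},{"dx":0,"dy":1,"dz":0.08,"wx":-0.05,"wy":0,"wz":0},{"dx":0,"dy":1,"dz":0.08,"wx":-0.05,"wy":0,"wz":0},{"dx":0,"dy":1,"dz":0.08,"wx":0,"wy":0,"wz":0},{"dx":0,"dy":1,"dz":0.08,"wx":0,"wy":0,"wz":0},{"dx":0,"dy":1,"dz":0.08,"wx":0,"wy":0,"wz":0},{"dx":0,"dy":1,"dz":0.08,"wx":0,"wy":0,"wz":0},{"dx":0,"dy":1,"dz":0.08,"wx":0,"wy":0,"wz":0},{"dx":0,"dy":1,"dz":0.08,"wx":0,"wy":0,"wz":0},{"dx":0,"dy":1,"dz":0.08,"wx":0,"wy":0,"wz":0},{"dx":0,"dy":1,"dz":0.08,"wx":0,"wy":0,"wz":0},{"dx":0,"dy":1,"dz":0.08,"wx":0,"wy":0,"wz":0},{"dx":0,"dy":1,"dz":0.08,"wx":0,"wy":0,"wz":0},{"dx":0,"dy":1,"dz":0.08,"wx":0,"wy":0,"wz":0},{"dx":0,"dy":1,"dz":0.08,"wx":0,"wy":0,"wz":0},{"dx":0,"dy":1,"dz":0.08,"wx":0,"wy":0,"wz":0},{"dx":0,"dy":1,"dz":0.08,"wx":0,"wy":0,"wz":0},{"dx":0,"dy":1,"dz":0.08,"wx":0,"wy":0,"wz":0},{"dx":0,"dy":1,"dz":0.08,"wx":0,"wy":0,"wz":0}]}}

```text
time_s: 6.72
tcp_pos: [0.5256, 0.1088, 0.143]
eef_rot: [150.4, 89.4, 146.2]
contact_force: [-0.1, -0.4, -1.4]
gripper_width: 0.0195
```

```bash
python3 nav.py .567 .317 .15 86
```

```text
t 6.72 tcp [0.5256 0.1088 0.143 ] jawyaw 85.8 j [  32. -126.] w 0.0195 F [-0.1 -0.4 -1.4]
shift/0.02: [-0.31 10.54  1.3 ] turn/0.08: [-0.04 -0.11 -0.06]
```

>>> {"method": "arm_command", "body": {"plan": [{"dx":0,"dy":1,"dz":0.12,"wx":0,"wy":-0.05,"wz":-0.03},{"dx":0,"dy":1,"dz":0.12,"wx":0,"wy":-0.05,"wz":-0.03},{"dx":0,"dy":1,"dz":0.12,"wx":0,"wy":0,"wz":0},{"dx":0,"dy":1,"dz":0.12,"wx":0,"wy":0,"wz":0},{"dx":0,"dy":1,"dz":0.12,"wx":0,"wy":0,"wz":0},{"dx":0,"dy":1,"dz":0.12,"wx":0,"wy":0,"wz":0},{"dx":0,"dy":1,"dz":0.12,"wx":0,"wy":0,"wz":0},{"dx":0,"dy":1,"dz":0.12,"wx":0,"wy":0,"wz":0},{"dx":0,"dy":1,"dz":0.12,"wx":0,"wy":0,"wz":0},{"dx":0,"dy":0.5,"dz":0.1,"wx":0,"wy":0,"wz":0},{"dx":0,"dy":0,"dz":0,"wx":0,"wy":0,"wz":0},{"dx":0,"dy":0,"dz":0,"wx":0,"wy":0,"wz":0}]}}

```text
time_s: 7.72
tcp_pos: [0.5618, 0.3107, 0.1398]
eef_rot: [-157.1, 89.7, -161.2]
contact_force: [-0.4, 0.1, -1.2]
gripper_width: 0.02
```

```bash
python3 nav.py .567 .317 .06 86.1;python3 - <<'E'
from h import *
for n in("top","side"):
    p,d=r.capture(n); c=proj(n,[.567,.3,.02]).astype(int); print(n,c)
    x,y=c-[70,85]; x=max(x,0);y=max(y,0)
    cv2.imwrite(f"pics/{n}2.png",cv2.resize(p[y:y+140,x:x+160,::-1],None,fx=4,fy=4,interpolation=cv2.INTER_CUBIC))
E
```

```text
t 7.72 tcp [0.5618 0.3107 0.1398] jawyaw 85.9 j [  46. -140.] w 0.02 F [-0.4  0.1 -1.2]
shift/0.02: [3.99 0.34 0.26] turn/0.08: [-0.04 -0.06  0.03]
top [173 202]
side [262 328]
```

View pics/side2.png

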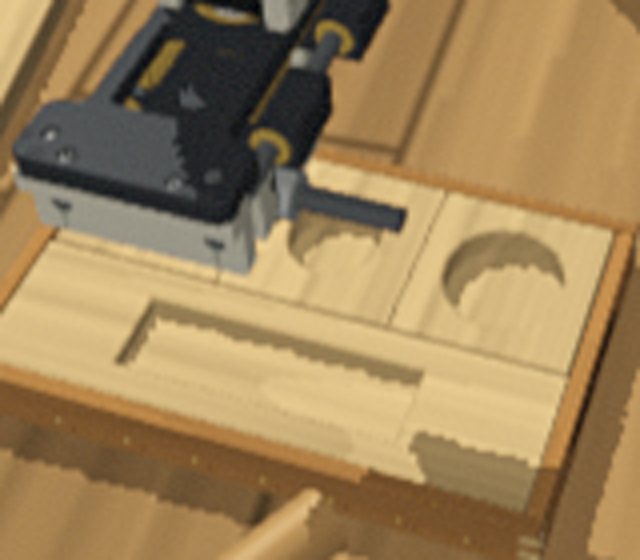

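>>> {"method": "arm_command", "body": {"plan": [{"dx":0.8,"dy":0.3,"dz":0.2,"wx":0,"wy":0,"wz":0},{"dx":0.8,"dy":0,"dz":0,"wx":0,"wy":0,"wz":0},{"dx":0.8,"dy":0,"dz":0,"wx":0,"wy":0,"wz":0},{"dx":0.6,"dy":0,"dz":0,"wx":0,"wy":0,"wz":0},{"dx":0.3,"dy":0,"dz":0,"wx":0,"wy":0,"wz":0},{"dx":0,"dy":0,"dz":0,"wx":0,"wy":0,"wz":0},{"dx":0,"dy":0,"dz":0,"wx":0,"wy":0,"wz":0}]}}

```text
time_s: 8.4
tcp_pos: [0.5664, 0.3098, 0.0745]
eef_rot: [-173.5, 89.8, -177.9]
contact_force: [-0.3, -0.3, -1.5]
gripper_width: 0.0198
```

```bash
python3 nav.py .567 .317 .039 86.1;python3 - <<'E'
from h import *
for n in("top","side"):
    p,d=r.capture(n); c=proj(n,[.567,.3,.02]).astype(int); print(n,c)
    x,y=c-[70,85]; x=max(x,0);y=max(y,0)
    cv2.imwrite(f"pics/{n}3.png",cv2.resize(p[y:y+140,x:x+160,::-1],None,fx=4,fy=4,interpolation=cv2.INTER_CUBIC))
E
```

```text
t 8.4 tcp [0.5664 0.3098 0.0745] jawyaw 85.6 j [  46. -140.] w 0.0198 F [-0.3 -0.3 -1.5]
shift/0.02: [1.77 0.36 0.01] turn/0.08: [-0.11 -0.04  0.  ]
top [173 202]
side [262 328]
```

View pics/side3.png

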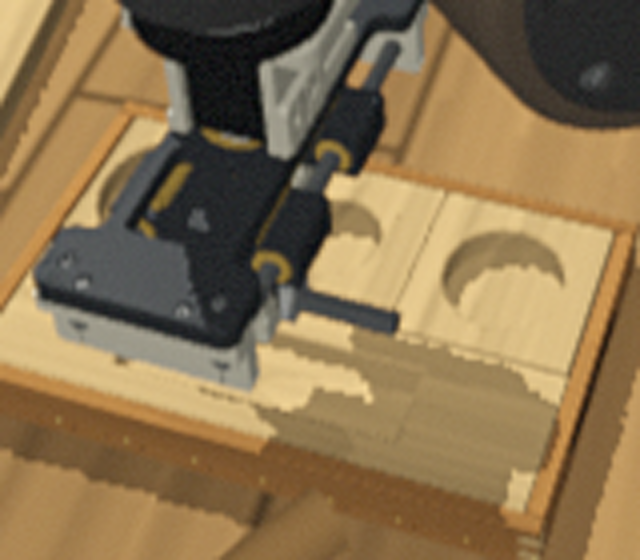

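View pics/top3.png

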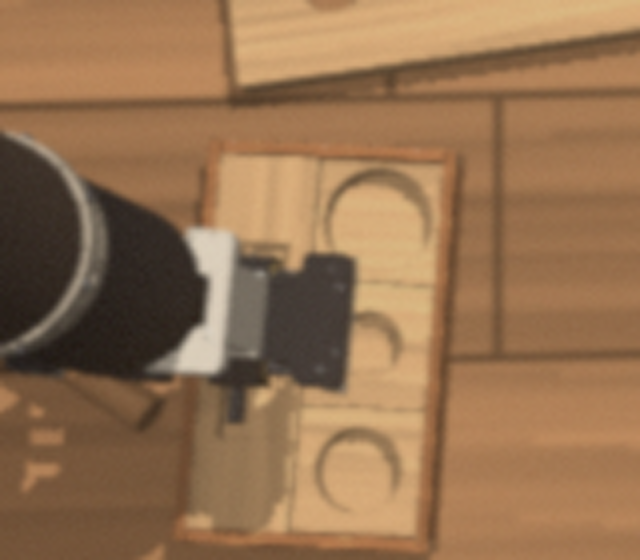

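>>> {"method": "arm_command", "body": {"plan": [{"dx":0,"dy":0.4,"dz":0,"wx":-0.1,"wy":0,"wz":0},{"dx":0.5,"dy":0,"dz":0,"wx":0,"wy":0,"wz":0},{"dx":0.4,"dy":0,"dz":0,"wx":0,"wy":0,"wz":0},{"dx":0,"dy":0,"dz":0,"wx":0,"wy":0,"wz":0},{"dx":0,"dy":0,"dz":0,"wx":0,"wy":0,"wz":0}]}}

```text
time_s: 8.92
tcp_pos: [0.5686, 0.3206, 0.0581]
eef_rot: [76.1, 89.7, 72.2]
contact_force: [1.2, 0.6, -1.5]
gripper_width: 0.0199
```

```bash
python3 nav.py .567 .317 .039 86.1
```

```text
t 8.92 tcp [0.5686 0.3206 0.0581] jawyaw 86.1 j [  46. -140.] w 0.0199 F [ 1.2  0.6 -1.5]
shift/0.02: [ 0.95 -0.19 -0.07] turn/0.08: [ 0.01  0.01 -0.05]
```

>>> {"method": "arm_command", "body": {"plan": [{"dx":0.3,"dy":-0.15,"dz":-0.05,"wx":0,"wy":0,"wz":0},{"dx":0.3,"dy":0,"dz":0,"wx":0,"wy":0,"wz":0},{"dx":0.2,"dy":0,"dz":0,"wx":0,"wy":0,"wz":0},{"dx":0,"dy":0,"dz":0,"wx":0,"wy":0,"wz":0},{"dx":0,"dy":0,"dz":0,"wx":0,"wy":0,"wz":0}]}}

```text
time_s: 9.33
tcp_pos: [0.5668, 0.3169, 0.0396]
eef_rot: [89.3, 89.8, 85.4]
contact_force: [-0.5, 1.0, -1.9]
gripper_width: 0.0196
```

```bash
python3 nav.py .567 .317 .039 86.1
```

```text
t 9.33 tcp [0.5668 0.3169 0.0396] jawyaw 86.1 j [  46. -140.] w 0.0196 F [-0.5  1.  -1.9]
shift/0.02: [0.03 0.   0.01] turn/0.08: [ 0.01  0.   -0.04]
```

>>> {"method": "arm_command", "body": {"plan": [{"dx":0,"dy":0,"dz":0,"wx":0,"wy":0,"wz":0},{"dx":0,"dy":0,"dz":0,"wx":0,"wy":0,"wz":0},{"dx":0,"dy":0,"dz":0,"wx":0,"wy":0,"wz":0},{"dx":0,"dy":0,"dz":0,"wx":0,"wy":0,"wz":0},{"dx":-0.4,"dy":0,"dz":0,"wx":0,"wy":0,"wz":0},{"dx":-0.7,"dy":0,"dz":0,"wx":0,"wy":0,"wz":0},{"dx":-1,"dy":0,"dz":0,"wx":0,"wy":0,"wz":0},{"dx":-1,"dy":0,"dz":0,"wx":0,"wy":0,"wz":0},{"dx":-1,"dy":0,"dz":0,"wx":0,"wy":0,"wz":0},{"dx":-0.5,"dy":0,"dz":0,"wx":0,"wy":0,"wz":0}], "fingers": 0}}

```text
time_s: 10.17
tcp_pos: [0.5667, 0.3161, 0.137]
eef_rot: [115.2, 89.9, 111.3]
contact_force: [0.7, 0.4, 0.4]
gripper_width: 0.0438
```

```bash
python3 nav.py .4673 .0018 .12 86.1;python3 - <<'E'
from h import *
for n in("side",):
    p,d=r.capture(n); c=proj(n,[.567,.3,.02]).astype(int); print(n,c)
    x,y=c-[70,85]; x=max(x,0);y=max(y,0)
    cv2.imwrite(f"pics/{n}4.png",cv2.resize(p[y:y+140,x:x+160,::-1],None,fx=4,fy=4,interpolation=cv2.INTER_CUBIC))
E
```

```text
t 10.17 tcp [0.5667 0.3161 0.137 ] jawyaw 86.2 j [  46. -140.] w 0.0438 F [0.7 0.4 0.4]
shift/0.02: [  0.83 -16.02  -3.91] turn/0.08: [ 0.01 -0.01 -0.02]
side [262 328]
```

View pics/side4.png

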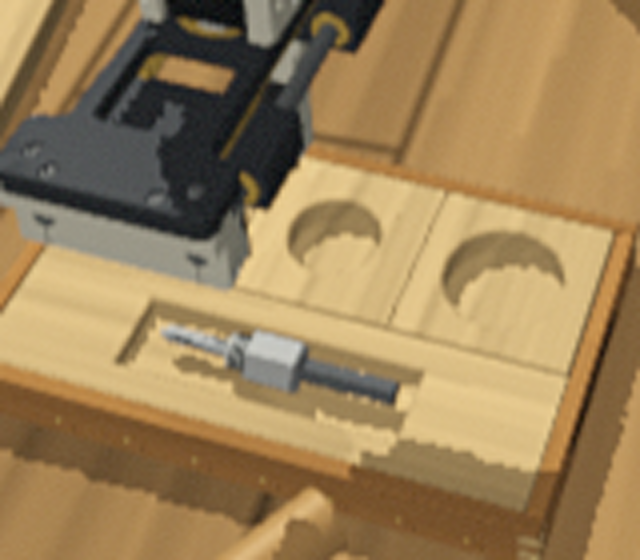

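>>> {"method": "arm_command", "body": {"plan": [{"dx":0,"dy":-1,"dz":-0.25,"wx":0,"wy":0,"wz":0},{"dx":0,"dy":-1,"dz":-0.25,"wx":0,"wy":0,"wz":0},{"dx":0,"dy":-1,"dz":-0.25,"wx":0,"wy":0,"wz":0},{"dx":0,"dy":-1,"dz":-0.25,"wx":0,"wy":0,"wz":0},{"dx":0,"dy":-1,"dz":-0.25,"wx":0,"wy":0,"wz":0},{"dx":0,"dy":-1,"dz":-0.25,"wx":0,"wy":0,"wz":0},{"dx":0,"dy":-1,"dz":-0.25,"wx":0,"wy":0,"wz":0},{"dx":0,"dy":-1,"dz":-0.25,"wx":0,"wy":0,"wz":0},{"dx":0,"dy":-1,"dz":-0.25,"wx":0,"wy":0,"wz":0},{"dx":0,"dy":-1,"dz":-0.25,"wx":0,"wy":0,"wz":0},{"dx":0,"dy":-1,"dz":-0.25,"wx":0,"wy":0,"wz":0},{"dx":0,"dy":-1,"dz":-0.25,"wx":0,"wy":0,"wz":0},{"dx":0,"dy":-1,"dz":-0.25,"wx":0,"wy":0,"wz":0},{"dx":0.2,"dy":-1,"dz":-0.25,"wx":0,"wy":0,"wz":0},{"dx":0.2,"dy":-1,"dz":-0.25,"wx":0,"wy":0,"wz":0},{"dx":0,"dy":-0.4,"dz":0,"wx":0,"wy":0,"wz":0},{"dx":0,"dy":0,"dz":0,"wx":0,"wy":0,"wz":0},{"dx":0,"dy":0,"dz":0,"wx":0,"wy":0,"wz":0}], "fingers": -0.36}}

```text
time_s: 11.72
tcp_pos: [0.467, 0.0028, 0.1324]
eef_rot: [50.1, 89.1, 46.3]
contact_force: [-0.2, -0.2, 0.4]
gripper_width: 0.0596
```

```bash
python3 nav.py .4673 .0018 .032 86.1
```

```text
t 11.72 tcp [0.467  0.0028 0.1324] jawyaw 86.2 j [  24. -118.] w 0.0596 F [-0.2 -0.2  0.4]
shift/0.02: [ 5.02 -0.11 -0.03] turn/0.08: [ 0.03  0.12 -0.15]
```

Very close. Descend.

>>> {"method": "arm_command", "body": {"plan": [{"dx":0.5,"dy":-0.1,"dz":0,"wx":0,"wy":0.1,"wz":-0.12},{"dx":0.9,"dy":0,"dz":0,"wx":0,"wy":0,"wz":0},{"dx":0.9,"dy":0,"dz":0,"wx":0,"wy":0,"wz":0},{"dx":0.6,"dy":0,"dz":0,"wx":0,"wy":0,"wz":0},{"dx":0,"dy":0,"dz":0,"wx":0,"wy":0,"wz":0},{"dx":0,"dy":0,"dz":0,"wx":0,"wy":0,"wz":0}]}}

```text
time_s: 12.22
tcp_pos: [0.471, 0.0051, 0.0719]
eef_rot: [19.1, 89.7, 15.5]
contact_force: [-0.4, 1.2, -0.2]
gripper_width: 0.0596
```

```bash
python3 nav.py .4673 .0018 .032 86.1
```

```text
t 12.22 tcp [0.471  0.0051 0.0719] jawyaw 86.4 j [  25. -118.] w 0.0596 F [-0.4  1.2 -0.2]
shift/0.02: [ 1.99 -0.18 -0.18] turn/0.08: [ 0.07  0.06 -0.02]
```

>>> {"method": "arm_command", "body": {"plan": [{"dx":0.5,"dy":-0.15,"dz":-0.15,"wx":0.05,"wy":0,"wz":0},{"dx":0.6,"dy":0,"dz":0,"wx":0,"wy":0,"wz":0},{"dx":0.5,"dy":0,"dz":0,"wx":0,"wy":0,"wz":0},{"dx":0.2,"dy":0,"dz":0,"wx":0,"wy":0,"wz":0},{"dx":0,"dy":0,"dz":0,"wx":0,"wy":0,"wz":0},{"dx":0,"dy":0,"dz":0,"wx":0,"wy":0,"wz":0}]}}

```text
time_s: 12.72
tcp_pos: [0.4717, 0.0056, 0.0373]
eef_rot: [13.9, 89.5, 10.3]
contact_force: [-1.0, -0.7, 0.1]
gripper_width: 0.0597
```

```bash
python3 nav.py .4673 .0018 .032 86.1
```

```text
t 12.72 tcp [0.4717 0.0056 0.0373] jawyaw 86.4 j [  25. -119.] w 0.0597 F [-1.  -0.7  0.1]
shift/0.02: [ 0.26 -0.21 -0.21] turn/0.08: [ 0.07  0.1  -0.03]
```

>>> {"method": "arm_command", "body": {"plan": [{"dx":0.2,"dy":-0.2,"dz":-0.25,"wx":0,"wy":0.1,"wz":0},{"dx":0,"dy":0,"dz":0,"wx":0,"wy":0,"wz":0},{"dx":0,"dy":0,"dz":0,"wx":0,"wy":0,"wz":0}]}}

```text
time_s: 12.97
tcp_pos: [0.4672, 0.0024, 0.0346]
eef_rot: [59.6, 89.8, 56.1]
contact_force: [0.7, -0.1, 0.4]
gripper_width: 0.0593
```

```bash
python3 nav.py .4673 .0018 .032 86.1
```

```text
t 12.97 tcp [0.4672 0.0024 0.0346] jawyaw 86.5 j [  24. -118.] w 0.0593 F [ 0.7 -0.1  0.4]
shift/0.02: [ 0.13 -0.03  0.  ] turn/0.08: [ 0.09  0.02 -0.04]
```

>>> {"method": "arm_command", "body": {"plan": [{"dx":0.13,"dy":0,"dz":0,"wx":0,"wy":0,"wz":0},{"dx":0,"dy":0,"dz":0,"wx":0,"wy":0,"wz":0},{"dx":0,"dy":0,"dz":0,"wx":0,"wy":0,"wz":0},{"dx":0,"dy":0,"dz":0,"wx":0,"wy":0,"wz":0},{"dx":0,"dy":0,"dz":0,"wx":0,"wy":0,"wz":0},{"dx":0,"dy":0,"dz":0,"wx":0,"wy":0,"wz":0},{"dx":0,"dy":0,"dz":0,"wx":0,"wy":0,"wz":0}], "fingers": 1, "force": 30}}

```text
time_s: 13.55
tcp_pos: [0.4678, 0.0023, 0.0327]
eef_rot: [47.8, 89.7, 44.2]
contact_force: [0.2, 0.2, -0.8]
gripper_width: 0.0312
```

```bash
python3 nav.py .5628 .2415 .13 86.1
```

```text
t 13.55 tcp [0.4678 0.0023 0.0327] jawyaw 86.5 j [  24. -118.] w 0.0312 F [ 0.2  0.2 -0.8]
shift/0.02: [-4.8  12.25  4.02] turn/0.08: [ 0.08  0.04 -0.05]
```

>>> {"method": "arm_command", "body": {"plan": [{"dx":-0.6,"dy":0,"dz":0,"wx":0,"wy":0,"wz":0},{"dx":-1,"dy":0,"dz":0,"wx":0,"wy":0,"wz":0},{"dx":-1,"dy":0,"dz":0,"wx":0,"wy":0,"wz":0},{"dx":-1,"dy":0,"dz":0,"wx":0,"wy":0,"wz":0},{"dx":-0.6,"dy":0.5,"dz":0.2,"wx":0,"wy":0,"wz":0},{"dx":0,"dy":1,"dz":0.35,"wx":0,"wy":0,"wz":0},{"dx":0,"dy":1,"dz":0.35,"wx":0,"wy":0,"wz":0},{"dx":0,"dy":1,"dz":0.35,"wx":0,"wy":0,"wz":0},{"dx":0,"dy":1,"dz":0.35,"wx":0,"wy":0,"wz":0},{"dx":0,"dy":1,"dz":0.35,"wx":0,"wy":0,"wz":0},{"dx":0,"dy":1,"dz":0.35,"wx":0,"wy":0,"wz":0},{"dx":0,"dy":1,"dz":0.35,"wx":0,"wy":0,"wz":0},{"dx":0,"dy":1,"dz":0.35,"wx":0,"wy":0,"wz":0},{"dx":0,"dy":1,"dz":0.35,"wx":0,"wy":0,"wz":0},{"dx":0,"dy":1,"dz":0.35,"wx":0,"wy":0,"wz":0},{"dx":0,"dy":1,"dz":0.35,"wx":0,"wy":0,"wz":0},{"dx":0,"dy":0,"dz":0,"wx":0,"wy":0,"wz":0},{"dx":0,"dy":0,"dz":0,"wx":0,"wy":0,"wz":0}]}}

```text
time_s: 15.05
tcp_pos: [0.5629, 0.236, 0.1189]
eef_rot: [142.9, 89.8, 139.2]
contact_force: [0.2, -0.1, -1.3]
gripper_width: 0.0315
```

```bash
python3 nav.py .5628 .2415 .0457 86.1
```

```text
t 15.05 tcp [0.5629 0.236  0.1189] jawyaw 86.3 j [  41. -135.] w 0.0315 F [ 0.2 -0.1 -1.3]
shift/0.02: [ 3.66  0.27 -0.01] turn/0.08: [ 0.04 -0.03 -0.03]
```

>>> {"method": "arm_command", "body": {"plan": [{"dx":0,"dy":0.25,"dz":0,"wx":0,"wy":0,"wz":0},{"dx":0.6,"dy":0,"dz":-0.03,"wx":0,"wy":0,"wz":0},{"dx":0.7,"dy":0,"dz":-0.03,"wx":0,"wy":0,"wz":0},{"dx":0.5,"dy":0,"dz":-0.03,"wx":0,"wy":0,"wz":0},{"dx":0.2,"dy":0,"dz":0,"wx":0,"wy":0,"wz":0},{"dx":0,"dy":0,"dz":0,"wx":0,"wy":0,"wz":0},{"dx":0,"dy":0,"dz":0,"wx":0,"wy":0,"wz":0}]}}

```text
time_s: 15.63
tcp_pos: [0.5599, 0.2392, 0.0775]
eef_rot: [159.6, 89.8, 155.7]
contact_force: [-0.7, -0.8, 0.1]
gripper_width: 0.0317
```

```bash
python3 nav.py .5628 .2415 .0457 86.1
```

```text
t 15.63 tcp [0.5599 0.2392 0.0775] jawyaw 86.2 j [  41. -135.] w 0.0317 F [-0.7 -0.8  0.1]
shift/0.02: [1.59 0.12 0.14] turn/0.08: [ 0.02 -0.05 -0.02]
```

>>> {"method": "arm_command", "body": {"plan": [{"dx":0.3,"dy":0.1,"dz":0.12,"wx":0,"wy":0,"wz":0},{"dx":0.4,"dy":0,"dz":0,"wx":0,"wy":0,"wz":0},{"dx":0,"dy":0,"dz":0,"wx":0,"wy":0,"wz":0},{"dx":0,"dy":0,"dz":0,"wx":0,"wy":0,"wz":0}]}}

```text
time_s: 15.97
tcp_pos: [0.5636, 0.2415, 0.0639]
eef_rot: [116.9, 89.8, 113.0]
contact_force: [0.1, 0.4, -1.6]
gripper_width: 0.0312
```

```bash
python3 nav.py .5628 .2415 .0457 86.1;python3 - <<'E'
from h import *
for n in("side",):
    p,d=r.capture(n); c=proj(n,[.567,.3,.02]).astype(int); print(n,c)
    x,y=c-[70,85]; x=max(x,0);y=max(y,0)
    cv2.imwrite(f"pics/{n}5.png",cv2.resize(p[y:y+140,x:x+160,::-1],None,fx=4,fy=4,interpolation=cv2.INTER_CUBIC))
E
```

```text
t 15.97 tcp [0.5636 0.2415 0.0639] jawyaw 86.2 j [  41. -135.] w 0.0312 F [ 0.1  0.4 -1.6]
shift/0.02: [ 0.91 -0.   -0.04] turn/0.08: [ 0.01 -0.02 -0.04]
side [262 328]
```

View pics/side5.png

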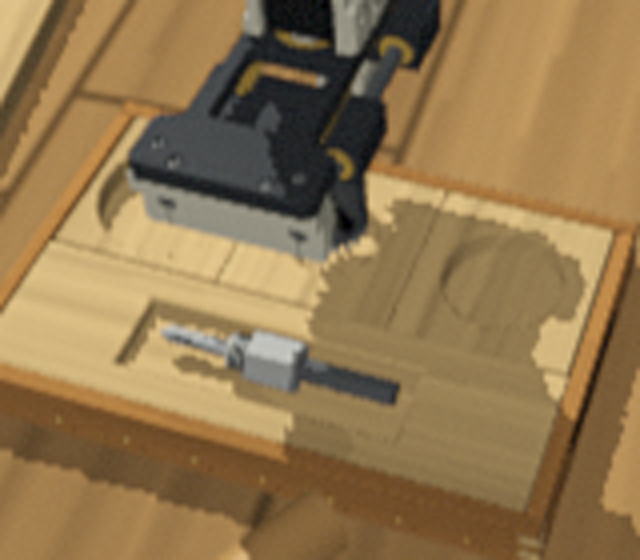

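The saw is hidden behind the gripper, so I'm relying on the numbers. Lower in small steps and watch the force.

>>> {"method": "arm_command", "body": {"plan": [{"dx":0.25,"dy":0,"dz":-0.03,"wx":0,"wy":0,"wz":-0.03},{"dx":0.3,"dy":0,"dz":0,"wx":0,"wy":0,"wz":0},{"dx":0.2,"dy":0,"dz":0,"wx":0,"wy":0,"wz":0},{"dx":0,"dy":0,"dz":0,"wx":0,"wy":0,"wz":0},{"dx":0,"dy":0,"dz":0,"wx":0,"wy":0,"wz":0}]}}

```text
time_s: 16.43
tcp_pos: [0.5628, 0.2416, 0.0475]
eef_rot: [161.5, 89.9, 157.7]
contact_force: [-0.2, -0.1, -1.0]
gripper_width: 0.0316
```

```bash
python3 nav.py .5628 .2415 .0457 86.1
```

```text
t 16.43 tcp [0.5628 0.2416 0.0475] jawyaw 86.2 j [  41. -135.] w 0.0316 F [-0.2 -0.1 -1. ]
shift/0.02: [ 0.09 -0.   -0.  ] turn/0.08: [ 0.01 -0.02 -0.01]
```

>>> {"method": "arm_command", "body": {"plan": [{"dx":0.12,"dy":0,"dz":0,"wx":0,"wy":0,"wz":0},{"dx":0,"dy":0,"dz":0,"wx":0,"wy":0,"wz":0}]}}

```text
time_s: 16.6
tcp_pos: [0.563, 0.2417, 0.045]
eef_rot: [157.3, 89.9, 153.5]
contact_force: [-0.4, -0.1, -0.5]
gripper_width: 0.0316
```

>>> {"method": "arm_command", "body": {"plan": [{"dx":0,"dy":0,"dz":0,"wx":0,"wy":0,"wz":0},{"dx":0,"dy":0,"dz":0,"wx":0,"wy":0,"wz":0},{"dx":0,"dy":0,"dz":0,"wx":0,"wy":0,"wz":0},{"dx":0,"dy":0,"dz":0,"wx":0,"wy":0,"wz":0},{"dx":-0.4,"dy":0,"dz":0,"wx":0,"wy":0,"wz":0},{"dx":-0.7,"dy":0,"dz":0,"wx":0,"wy":0,"wz":0},{"dx":-1,"dy":0,"dz":0,"wx":0,"wy":0,"wz":0},{"dx":-1,"dy":0,"dz":0,"wx":0,"wy":0,"wz":0},{"dx":-0.8,"dy":0,"dz":0,"wx":0,"wy":0,"wz":0}], "fingers": -0.1}}

```text
time_s: 17.35
tcp_pos: [0.5614, 0.2402, 0.1244]
eef_rot: [-147.4, 89.6, -151.2]
contact_force: [-0.1, 0.8, -0.4]
gripper_width: 0.0483
```

```bash
python3 nav.py .5933 -.2418 .13 86.1
```

```text
t 17.35 tcp [0.5614 0.2402 0.1244] jawyaw 86.2 j [  41. -135.] w 0.0483 F [-0.1  0.8 -0.4]
shift/0.02: [ -0.21 -23.94   3.21] turn/0.08: [ 0.01 -0.08  0.05]
```

>>> {"method": "arm_command", "body": {"plan": [{"dx":0,"dy":-1,"dz":0.13,"wx":0,"wy":-0.08,"wz":0.05},{"dx":0,"dy":-1,"dz":0.13,"wx":0,"wy":0,"wz":0},{"dx":0,"dy":-1,"dz":0.13,"wx":0,"wy":0,"wz":0},{"dx":0,"dy":-1,"dz":0.13,"wx":0,"wy":0,"wz":0},{"dx":0,"dy":-1,"dz":0.13,"wx":0,"wy":0,"wz":0},{"dx":0,"dy":-1,"dz":0.13,"wx":0,"wy":0,"wz":0},{"dx":0,"dy":-1,"dz":0.13,"wx":0,"wy":0,"wz":0},{"dx":0,"dy":-1,"dz":0.13,"wx":0,"wy":0,"wz":0},{"dx":0,"dy":-1,"dz":0.13,"wx":0,"wy":0,"wz":0},{"dx":0,"dy":-1,"dz":0.13,"wx":0,"wy":0,"wz":0},{"dx":0,"dy":-1,"dz":0.13,"wx":0,"wy":0,"wz":0},{"dx":0,"dy":-1,"dz":0.13,"wx":0,"wy":0,"wz":0},{"dx":0,"dy":-1,"dz":0.13,"wx":0,"wy":0,"wz":0},{"dx":0,"dy":-1,"dz":0.13,"wx":0,"wy":0,"wz":0},{"dx":0,"dy":-1,"dz":0.13,"wx":0,"wy":0,"wz":0},{"dx":0,"dy":-1,"dz":0.13,"wx":0,"wy":0,"wz":0},{"dx":0,"dy":-1,"dz":0.13,"wx":0,"wy":0,"wz":0}], "fingers": -0.6}}

```text
time_s: 18.77
tcp_pos: [0.5894, -0.1116, 0.1437]
eef_rot: [26.8, 88.5, 23.5]
contact_force: [-0.8, 0.1, 0.2]
gripper_width: 0.0699
```

```bash
python3 nav.py .5933 -.2418 .13 86.1; python3 - <<'E'
from meas import *
for n in("side","top"):
    p,d=r.capture(n); c=proj(n,[.567,.3,.02]).astype(int)
    np.save(n+"6.npy",d)
    x,y=c-[70,85]; x=max(x,0);y=max(y,0)
    cv2.imwrite(f"pics/{n}6.png",cv2.resize(p[y:y+140,x:x+160,::-1],None,fx=4,fy=4,interpolation=cv2.INTER_CUBIC))
P=cloud("top",d); X=blob("top",P,d,(.563,.2415),.05,.052,.07,.060); print(X.mean(0),len(X),np.median(P[...,2][(np.hypot(P[...,0]-.563,P[...,1]-.2415)<.012)]))
E
```

```text
t 18.77 tcp [ 0.5894 -0.1116  0.1437] jawyaw 86.7 j [   8. -101.] w 0.0699 F [-0.8  0.1  0.2]
shift/0.02: [ 0.62 -6.5   0.56] turn/0.08: [ 0.12  0.28 -0.14]Traceback (most recent call last):
  File "<stdin>", line 7, in <module>
AttributeError: 'NoneType' object has no attribute 'mean'
```

View pics/side6.png

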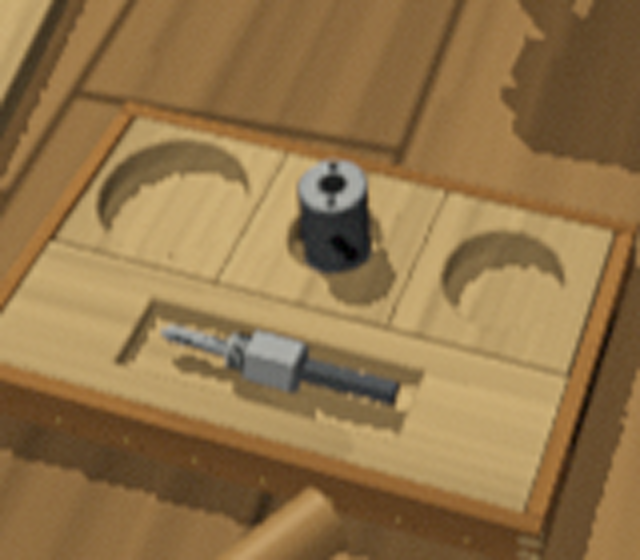

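```bash
python3 - <<'E'
from meas import *
for n in ("side","top"):
    d=np.load(n+"6.npy"); P=cloud(n,d)
    m=(np.hypot(P[...,0]-.563,P[...,1]-.2415)<.03)&(P[...,2]>.045)&(d>0)&(P[...,2]<.1)
    Z=P[...,2][m]; print(n,m.sum(), np.percentile(Z,[50,80,95]) if m.sum() else "")
d=np.load("side6.npy"); P=cloud("side",d)
X=blob("side",P,d,(.563,.2415),.05,.056,.066,.060); print(X.mean(0))
E
```

```text
side 268 [0.05866978 0.06010607 0.0608961 ]
top 0 
[0.5608467  0.24483543 0.06      ]
```

View pics/top6.png

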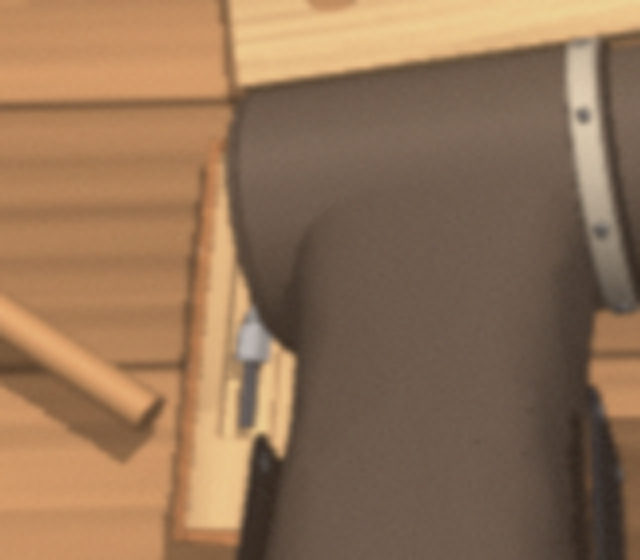

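>>> {"method": "arm_command", "body": {"plan": [{"dx":0,"dy":-1,"dz":0.1,"wx":0.04,"wy":0.1,"wz":-0.05},{"dx":0,"dy":-1,"dz":0.1,"wx":0.04,"wy":0.1,"wz":-0.05},{"dx":0,"dy":-1,"dz":0.1,"wx":0.04,"wy":0.1,"wz":-0.05},{"dx":0,"dy":-1,"dz":0.1,"wx":0,"wy":0,"wz":0},{"dx":0,"dy":-1,"dz":0.1,"wx":0,"wy":0,"wz":0},{"dx":0,"dy":-0.5,"dz":0.1,"wx":0,"wy":0,"wz":0},{"dx":0,"dy":0,"dz":0,"wx":0,"wy":0,"wz":0},{"dx":0,"dy":0,"dz":0,"wx":0,"wy":0,"wz":0}]}}

```text
time_s: 19.53
tcp_pos: [0.5947, -0.2262, 0.148]
eef_rot: [-30.3, 89.9, -34.4]
contact_force: [0.3, 0.0, -0.4]
gripper_width: 0.0698
```

```bash
python3 nav.py .5933 -.2418 .032 86.1
```

```text
t 19.53 tcp [ 0.5947 -0.2262  0.148 ] jawyaw 85.9 j [ -3. -91.] w 0.0698 F [ 0.3  0.  -0.4]
shift/0.02: [ 5.8  -0.78 -0.02] turn/0.08: [-0.04  0.02  0.01]
```

>>> {"method": "arm_command", "body": {"plan": [{"dx":0.5,"dy":-0.7,"dz":-0.05,"wx":0,"wy":0,"wz":0},{"dx":0.9,"dy":0,"dz":0,"wx":0,"wy":0,"wz":0},{"dx":0.9,"dy":0,"dz":0,"wx":0,"wy":0,"wz":0},{"dx":0.7,"dy":0,"dz":0,"wx":0,"wy":0,"wz":0},{"dx":0,"dy":0,"dz":0,"wx":0,"wy":0,"wz":0},{"dx":0,"dy":0,"dz":0,"wx":0,"wy":0,"wz":0}]}}

```text
time_s: 20.03
tcp_pos: [0.5934, -0.2379, 0.0867]
eef_rot: [-5.8, 89.7, -9.7]
contact_force: [0.1, 0.6, 0.4]
gripper_width: 0.0701
```

```bash
python3 nav.py .5933 -.2418 .032 86.1
```

```text
t 20.03 tcp [ 0.5934 -0.2379  0.0867] jawyaw 86.2 j [ -4. -89.] w 0.0701 F [0.1 0.6 0.4]
shift/0.02: [ 2.74 -0.2  -0.  ] turn/0.08: [0.01 0.05 0.01]
```

>>> {"method": "arm_command", "body": {"plan": [{"dx":0.5,"dy":-0.2,"dz":0,"wx":0,"wy":0.04,"wz":0},{"dx":0.7,"dy":0,"dz":0,"wx":0,"wy":0,"wz":0},{"dx":0.6,"dy":0,"dz":0,"wx":0,"wy":0,"wz":0},{"dx":0.3,"dy":0,"dz":0,"wx":0,"wy":0,"wz":0},{"dx":0,"dy":0,"dz":0,"wx":0,"wy":0,"wz":0},{"dx":0,"dy":0,"dz":0,"wx":0,"wy":0,"wz":0}]}}

```text
time_s: 20.53
tcp_pos: [0.5952, -0.2419, 0.0445]
eef_rot: [-13.1, 89.7, -16.8]
contact_force: [-0.6, 0.9, 0.6]
gripper_width: 0.0701
```

```bash
python3 nav.py .5933 -.2418 .032 86.1
```

```text
t 20.53 tcp [ 0.5952 -0.2419  0.0445] jawyaw 86.3 j [ -5. -89.] w 0.0701 F [-0.6  0.9  0.6]
shift/0.02: [ 0.62  0.   -0.1 ] turn/0.08: [0.04 0.06 0.01]
```

>>> {"method": "arm_command", "body": {"plan": [{"dx":0.5,"dy":0,"dz":-0.1,"wx":0,"wy":0.04,"wz":0},{"dx":0.15,"dy":0,"dz":0,"wx":0,"wy":0,"wz":0},{"dx":0,"dy":0,"dz":0,"wx":0,"wy":0,"wz":0},{"dx":0,"dy":0,"dz":0,"wx":0,"wy":0,"wz":0}]}}

```text
time_s: 20.87
tcp_pos: [0.5938, -0.242, 0.0314]
eef_rot: [-25.8, 89.8, -29.5]
contact_force: [0.2, 0.4, -0.4]
gripper_width: 0.0702
```

>>> {"method": "arm_command", "body": {"plan": [{"dx":0,"dy":0,"dz":0,"wx":0,"wy":0,"wz":0},{"dx":0,"dy":0,"dz":0,"wx":0,"wy":0,"wz":0},{"dx":0,"dy":0,"dz":0,"wx":0,"wy":0,"wz":0},{"dx":0,"dy":0,"dz":0,"wx":0,"wy":0,"wz":0},{"dx":0,"dy":0,"dz":0,"wx":0,"wy":0,"wz":0},{"dx":0,"dy":0,"dz":0,"wx":0,"wy":0,"wz":0}], "fingers": 1, "force": 30}}

```text
time_s: 21.37
tcp_pos: [0.5945, -0.2421, 0.0326]
eef_rot: [-18.0, 89.7, -21.7]
contact_force: [-0.3, 0.7, -1.3]
gripper_width: 0.0437
```

```bash
python3 nav.py .481 .247 .14 86.1
```

```text
t 21.37 tcp [ 0.5945 -0.2421  0.0326] jawyaw 86.3 j [ -5. -89.] w 0.0437 F [-0.3  0.7 -1.3]
shift/0.02: [-5.44 24.03 -7.21] turn/0.08: [0.05 0.06 0.02]
```

>>> {"method": "arm_command", "body": {"plan": [{"dx":-0.6,"dy":0,"dz":0,"wx":0,"wy":0,"wz":0},{"dx":-1,"dy":0,"dz":0,"wx":0,"wy":0.05,"wz":0},{"dx":-1,"dy":0,"dz":0,"wx":0,"wy":0,"wz":0},{"dx":-1,"dy":0,"dz":0,"wx":0,"wy":0,"wz":0},{"dx":-1,"dy":0.5,"dz":-0.2,"wx":0,"wy":0,"wz":0},{"dx":-0.4,"dy":1,"dz":-0.3,"wx":0,"wy":0,"wz":0},{"dx":0,"dy":1,"dz":-0.3,"wx":0,"wy":0,"wz":0},{"dx":0,"dy":1,"dz":-0.3,"wx":0,"wy":0,"wz":0},{"dx":0,"dy":1,"dz":-0.3,"wx":0,"wy":0,"wz":0},{"dx":0,"dy":1,"dz":-0.3,"wx":0,"wy":0,"wz":0},{"dx":0,"dy":1,"dz":-0.3,"wx":0,"wy":0,"wz":0},{"dx":0,"dy":1,"dz":-0.3,"wx":0,"wy":0,"wz":0},{"dx":0,"dy":1,"dz":-0.3,"wx":0,"wy":0,"wz":0},{"dx":0,"dy":1,"dz":-0.3,"wx":0,"wy":0,"wz":0},{"dx":0,"dy":1,"dz":-0.3,"wx":0,"wy":0,"wz":0},{"dx":0,"dy":1,"dz":-0.3,"wx":0,"wy":0,"wz":0},{"dx":0,"dy":1,"dz":-0.3,"wx":0,"wy":0,"wz":0},{"dx":0,"dy":1,"dz":-0.3,"wx":0,"wy":0,"wz":0},{"dx":0,"dy":1,"dz":-0.3,"wx":0,"wy":0,"wz":0},{"dx":0,"dy":1,"dz":-0.3,"wx":0,"wy":0,"wz":0}]}}

```text
time_s: 23.03
tcp_pos: [0.5167, 0.0836, 0.1541]
eef_rot: [10.7, 89.5, 6.7]
contact_force: [0.4, -0.2, -0.6]
gripper_width: 0.0432
```

```bash
python3 nav.py .4805 .247 .13 86.1
```

```text
t 23.03 tcp [0.5167 0.0836 0.1541] jawyaw 86.0 j [  31. -125.] w 0.0432 F [ 0.4 -0.2 -0.6]
shift/0.02: [ 1.2   8.02 -2.39] turn/0.08: [-0.03  0.12 -0.02]
```

>>> {"method": "arm_command", "body": {"plan": [{"dx":0.1,"dy":1,"dz":-0.3,"wx":0,"wy":0.06,"wz":0},{"dx":0.1,"dy":1,"dz":-0.3,"wx":0,"wy":0.06,"wz":0},{"dx":0.1,"dy":1,"dz":-0.3,"wx":0,"wy":0,"wz":0},{"dx":0.1,"dy":1,"dz":-0.3,"wx":0,"wy":0,"wz":0},{"dx":0.1,"dy":1,"dz":-0.3,"wx":0,"wy":0,"wz":0},{"dx":0.1,"dy":1,"dz":-0.3,"wx":0,"wy":0,"wz":0},{"dx":0.1,"dy":0.9,"dz":-0.3,"wx":0,"wy":0,"wz":0},{"dx":0,"dy":0,"dz":0,"wx":0,"wy":0,"wz":0},{"dx":0,"dy":0,"dz":0,"wx":0,"wy":0,"wz":0}]}}

```text
time_s: 23.78
tcp_pos: [0.4813, 0.2349, 0.149]
eef_rot: [53.5, 89.5, 49.7]
contact_force: [0.2, -0.0, -1.1]
gripper_width: 0.0436
```

```bash
python3 nav.py .4805 .247 .0455 86.1
```

```text
t 23.78 tcp [0.4813 0.2349 0.149 ] jawyaw 86.2 j [  47. -141.] w 0.0436 F [ 0.2 -0.  -1.1]
shift/0.02: [ 5.18  0.56 -0.11] turn/0.08: [ 0.03  0.07 -0.1 ]
```

>>> {"method": "arm_command", "body": {"plan": [{"dx":0.3,"dy":0.5,"dz":-0.05,"wx":0,"wy":0.06,"wz":-0.08},{"dx":0.7,"dy":0,"dz":0,"wx":0,"wy":0,"wz":0},{"dx":0.9,"dy":0,"dz":0,"wx":0,"wy":0,"wz":0},{"dx":0.8,"dy":0,"dz":0,"wx":0,"wy":0,"wz":0},{"dx":0.2,"dy":0,"dz":0,"wx":0,"wy":0,"wz":0},{"dx":0,"dy":0,"dz":0,"wx":0,"wy":0,"wz":0},{"dx":0,"dy":0,"dz":0,"wx":0,"wy":0,"wz":0}]}}

```text
time_s: 24.37
tcp_pos: [0.483, 0.2455, 0.0922]
eef_rot: [43.3, 89.7, 39.4]
contact_force: [-0.4, -0.7, -1.7]
gripper_width: 0.0435
```

```bash
python3 nav.py .4805 .247 .0455 86.1
```

```text
t 24.37 tcp [0.483  0.2455 0.0922] jawyaw 86.1 j [  48. -142.] w 0.0435 F [-0.4 -0.7 -1.7]
shift/0.02: [ 2.34  0.06 -0.14] turn/0.08: [ 0.    0.04 -0.04]
```

>>> {"method": "arm_command", "body": {"plan": [{"dx":0.4,"dy":0.05,"dz":-0.12,"wx":0,"wy":0.03,"wz":-0.03},{"dx":0.6,"dy":0,"dz":0,"wx":0,"wy":0,"wz":0},{"dx":0.3,"dy":0,"dz":0,"wx":0,"wy":0,"wz":0},{"dx":0,"dy":0,"dz":0,"wx":0,"wy":0,"wz":0},{"dx":0,"dy":0,"dz":0,"wx":0,"wy":0,"wz":0}]}}

```text
time_s: 24.78
tcp_pos: [0.4823, 0.2479, 0.0678]
eef_rot: [43.4, 89.7, 39.5]
contact_force: [0.3, -0.5, -1.1]
gripper_width: 0.0434
```

```bash
python3 nav.py .4805 .247 .0455 86.1
```

```text
t 24.78 tcp [0.4823 0.2479 0.0678] jawyaw 86.1 j [  48. -142.] w 0.0434 F [ 0.3 -0.5 -1.1]
shift/0.02: [ 1.12 -0.05 -0.09] turn/0.08: [-0.01  0.05 -0.05]
```

>>> {"method": "arm_command", "body": {"plan": [{"dx":0.3,"dy":-0.05,"dz":-0.1,"wx":0,"wy":0.03,"wz":-0.03},{"dx":0.3,"dy":0,"dz":0,"wx":0,"wy":0,"wz":0},{"dx":0.2,"dy":0,"dz":0,"wx":0,"wy":0,"wz":0},{"dx":0.1,"dy":0,"dz":0,"wx":0,"wy":0,"wz":0},{"dx":0,"dy":0,"dz":0,"wx":0,"wy":0,"wz":0},{"dx":0,"dy":0,"dz":0,"wx":0,"wy":0,"wz":0}]}}

```text
time_s: 25.28
tcp_pos: [0.4806, 0.2476, 0.0493]
eef_rot: [43.2, 89.8, 39.3]
contact_force: [-0.1, -0.8, -0.6]
gripper_width: 0.0432
```

```bash
python3 nav.py .4805 .247 .0455 86.1
```

```text
t 25.28 tcp [0.4806 0.2476 0.0493] jawyaw 86.1 j [  48. -142.] w 0.0432 F [-0.1 -0.8 -0.6]
shift/0.02: [ 0.19 -0.03 -0.  ] turn/0.08: [-0.    0.03 -0.03]
```

>>> {"method": "arm_command", "body": {"plan": [{"dx":0.2,"dy":0,"dz":0,"wx":0,"wy":0,"wz":0},{"dx":0,"dy":0,"dz":0,"wx":0,"wy":0,"wz":0},{"dx":0,"dy":0,"dz":0,"wx":0,"wy":0,"wz":0}]}}

```text
time_s: 25.53
tcp_pos: [0.4809, 0.2478, 0.0452]
eef_rot: [42.8, 89.8, 38.8]
contact_force: [0.5, -0.1, -0.5]
gripper_width: 0.0434
```

>>> {"method": "arm_command", "body": {"plan": [{"dx":0,"dy":0,"dz":0,"wx":0,"wy":0,"wz":0},{"dx":0,"dy":0,"dz":0,"wx":0,"wy":0,"wz":0},{"dx":0,"dy":0,"dz":0,"wx":0,"wy":0,"wz":0},{"dx":0,"dy":0,"dz":0,"wx":0,"wy":0,"wz":0},{"dx":-0.4,"dy":0,"dz":0,"wx":0,"wy":0,"wz":0},{"dx":-0.7,"dy":0,"dz":0,"wx":0,"wy":0,"wz":0},{"dx":-1,"dy":0,"dz":0,"wx":0,"wy":0,"wz":0},{"dx":-1,"dy":0,"dz":0,"wx":0,"wy":0,"wz":0},{"dx":-0.8,"dy":0,"dz":0,"wx":0,"wy":0,"wz":0}], "fingers": -0.35}}

```text
time_s: 26.28
tcp_pos: [0.4794, 0.2462, 0.1254]
eef_rot: [-105.1, 89.9, -109.0]
contact_force: [0.6, 0.7, -0.2]
gripper_width: 0.0591
```

```bash
python3 nav.py .4684 -.2325 .13 86.1
```

```text
t 26.28 tcp [0.4794 0.2462 0.1254] jawyaw 86.1 j [  48. -142.] w 0.0591 F [ 0.6  0.7 -0.2]
shift/0.02: [ -0.19 -23.92   1.08] turn/0.08: [-0.   -0.01  0.02]
```

>>> {"method": "arm_command", "body": {"plan": [{"dx":0,"dy":-1,"dz":0.05,"wx":0,"wy":0,"wz":0},{"dx":0,"dy":-1,"dz":0.05,"wx":0,"wy":0,"wz":0},{"dx":0,"dy":-1,"dz":0.05,"wx":0,"wy":0,"wz":0},{"dx":0,"dy":-1,"dz":0.05,"wx":0,"wy":0,"wz":0},{"dx":0,"dy":-1,"dz":0.05,"wx":0,"wy":0,"wz":0},{"dx":0,"dy":-1,"dz":0.05,"wx":0,"wy":0,"wz":0},{"dx":0,"dy":-1,"dz":0.05,"wx":0,"wy":0,"wz":0},{"dx":0,"dy":-1,"dz":0.05,"wx":0,"wy":0,"wz":0},{"dx":0,"dy":-1,"dz":0.05,"wx":0,"wy":0,"wz":0},{"dx":0,"dy":-1,"dz":0.05,"wx":0,"wy":0,"wz":0},{"dx":0,"dy":-1,"dz":0.05,"wx":0,"wy":0,"wz":0},{"dx":0,"dy":-1,"dz":0.05,"wx":0,"wy":0,"wz":0},{"dx":0,"dy":-1,"dz":0.05,"wx":0,"wy":0,"wz":0},{"dx":0,"dy":-1,"dz":0.05,"wx":0,"wy":0,"wz":0},{"dx":0,"dy":-1,"dz":0.05,"wx":0,"wy":0,"wz":0},{"dx":0,"dy":-1,"dz":0.05,"wx":0,"wy":0,"wz":0},{"dx":0,"dy":-1,"dz":0.05,"wx":0,"wy":0,"wz":0},{"dx":0,"dy":-1,"dz":0.05,"wx":0,"wy":0,"wz":0}], "fingers": -1}}

```text
time_s: 27.78
tcp_pos: [0.4784, -0.1243, 0.1439]
eef_rot: [28.5, 88.5, 25.2]
contact_force: [0.7, 0.2, 0.2]
gripper_width: 0.0877
```

```bash
python3 nav.py .4684 -.2325 .13 86.1;python3 - <<'E'
from meas import *
n="side"
p,d=r.capture(n); c=proj(n,[.567,.3,.02]).astype(int)
x,y=c-[70,85]; x=max(x,0);y=max(y,0)
cv2.imwrite(f"pics/{n}7.png",cv2.resize(p[y:y+140,x:x+160,::-1],None,fx=4,fy=4,interpolation=cv2.INTER_CUBIC))
P=cloud(n,d)
for q in ((.4805,.247),(.563,.242)):
    X=blob(n,P,d,q,.05,.056,.066,.060); print(X.mean(0) if X is not None else None)
    m=(np.hypot(P[...,0]-q[0],P[...,1]-q[1])<.03)&(P[...,2]>.045)&(d>0)&(P[...,2]<.1); print(np.percentile(P[...,2][m],[50,80,95]))
E
```

```text
t 27.78 tcp [ 0.4784 -0.1243  0.1439] jawyaw 86.6 j [   8. -101.] w 0.0877 F [0.7 0.2 0.2]
shift/0.02: [ 0.62 -5.44 -0.19] turn/0.08: [ 0.11  0.29 -0.16]
[0.47888509 0.25126809 0.06      ]
[0.05893957 0.06016375 0.06101531]
[0.56073253 0.24436322 0.06      ]
[0.05876499 0.05997406 0.06103114]
```

View pics/side7.png

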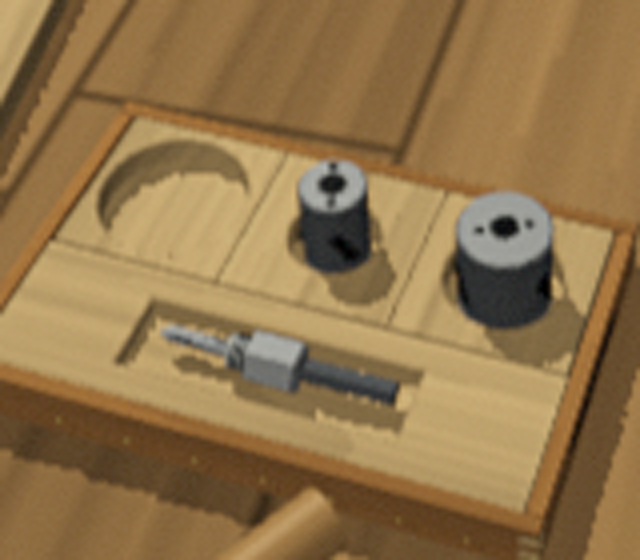

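Small and medium saws are seated, with their tops at 0.060 and centred. Now the large one.

>>> {"method": "arm_command", "body": {"plan": [{"dx":0,"dy":-1,"dz":-0.05,"wx":0.04,"wy":0.1,"wz":-0.05},{"dx":0,"dy":-1,"dz":-0.05,"wx":0.04,"wy":0.1,"wz":-0.05},{"dx":0,"dy":-1,"dz":-0.05,"wx":0.04,"wy":0.1,"wz":-0.05},{"dx":0,"dy":-1,"dz":0,"wx":0,"wy":0,"wz":0},{"dx":0,"dy":-0.7,"dz":0,"wx":0,"wy":0,"wz":0},{"dx":0,"dy":0,"dz":0,"wx":0,"wy":0,"wz":0},{"dx":0,"dy":0,"dz":0,"wx":0,"wy":0,"wz":0}]}}

```text
time_s: 28.42
tcp_pos: [0.4687, -0.2265, 0.1487]
eef_rot: [-11.8, 89.8, -16.0]
contact_force: [0.1, 0.6, -0.3]
gripper_width: 0.0876
```

```bash
python3 nav.py .4684 -.2325 .032 86.1
```

```text
t 28.42 tcp [ 0.4687 -0.2265  0.1487] jawyaw 85.9 j [ -4. -90.] w 0.0876 F [ 0.1  0.6 -0.3]
shift/0.02: [ 5.84 -0.29 -0.01] turn/0.08: [-0.05  0.04  0.01]
```

>>> {"method": "arm_command", "body": {"plan": [{"dx":0.5,"dy":-0.25,"dz":-0.03,"wx":0,"wy":0.02,"wz":0},{"dx":0.9,"dy":0,"dz":0,"wx":0,"wy":0,"wz":0},{"dx":0.9,"dy":0,"dz":0,"wx":0,"wy":0,"wz":0},{"dx":0.7,"dy":0,"dz":0,"wx":0,"wy":0,"wz":0},{"dx":0,"dy":0,"dz":0,"wx":0,"wy":0,"wz":0},{"dx":0,"dy":0,"dz":0,"wx":0,"wy":0,"wz":0}]}}

```text
time_s: 28.92
tcp_pos: [0.4686, -0.2297, 0.0868]
eef_rot: [-5.6, 89.7, -9.6]
contact_force: [-0.3, -0.1, 0.4]
gripper_width: 0.0878
```

```bash
python3 nav.py .4684 -.2325 .032 86.1
```

```text
t 28.92 tcp [ 0.4686 -0.2297  0.0868] jawyaw 86.0 j [ -5. -89.] w 0.0878 F [-0.3 -0.1  0.4]
shift/0.02: [ 2.74 -0.14 -0.01] turn/0.08: [-0.01  0.06  0.01]
```

>>> {"method": "arm_command", "body": {"plan": [{"dx":0.5,"dy":-0.14,"dz":-0.02,"wx":0,"wy":0.04,"wz":0},{"dx":0.7,"dy":0,"dz":0,"wx":0,"wy":0,"wz":0},{"dx":0.6,"dy":0,"dz":0,"wx":0,"wy":0,"wz":0},{"dx":0.3,"dy":0,"dz":0,"wx":0,"wy":0,"wz":0},{"dx":0,"dy":0,"dz":0,"wx":0,"wy":0,"wz":0},{"dx":0,"dy":0,"dz":0,"wx":0,"wy":0,"wz":0}]}}

```text
time_s: 29.42
tcp_pos: [0.4706, -0.2322, 0.0449]
eef_rot: [-10.4, 89.6, -14.1]
contact_force: [-0.6, 0.2, -0.8]
gripper_width: 0.0876
```

```bash
python3 nav.py .4684 -.2325 .032 86.1
```

```text
t 29.42 tcp [ 0.4706 -0.2322  0.0449] jawyaw 86.2 j [ -5. -89.] w 0.0876 F [-0.6  0.2 -0.8]
shift/0.02: [ 0.64 -0.02 -0.11] turn/0.08: [0.03 0.08 0.01]
```

>>> {"method": "arm_command", "body": {"plan": [{"dx":0.5,"dy":0,"dz":-0.11,"wx":0,"wy":0.05,"wz":0},{"dx":0.15,"dy":0,"dz":0,"wx":0,"wy":0,"wz":0},{"dx":0,"dy":0,"dz":0,"wx":0,"wy":0,"wz":0},{"dx":0,"dy":0,"dz":0,"wx":0,"wy":0,"wz":0}]}}

```text
time_s: 29.75
tcp_pos: [0.4694, -0.2323, 0.0322]
eef_rot: [-17.0, 89.7, -20.8]
contact_force: [0.2, -0.4, 0.1]
gripper_width: 0.0874
```

>>> {"method": "arm_command", "body": {"plan": [{"dx":0,"dy":0,"dz":0,"wx":0,"wy":0,"wz":0},{"dx":0,"dy":0,"dz":0,"wx":0,"wy":0,"wz":0},{"dx":0,"dy":0,"dz":0,"wx":0,"wy":0,"wz":0},{"dx":0,"dy":0,"dz":0,"wx":0,"wy":0,"wz":0},{"dx":0,"dy":0,"dz":0,"wx":0,"wy":0,"wz":0},{"dx":0,"dy":0,"dz":0,"wx":0,"wy":0,"wz":0}], "fingers": 1, "force": 30}}

```text
time_s: 30.25
tcp_pos: [0.47, -0.2324, 0.0331]
eef_rot: [-14.2, 89.6, -18.0]
contact_force: [0.1, 0.1, -1.4]
gripper_width: 0.0593
```

```bash
python3 nav.py .6452 .2355 .14 86.1
```

```text
t 30.25 tcp [ 0.47   -0.2324  0.0331] jawyaw 86.3 j [ -5. -89.] w 0.0593 F [ 0.1  0.1 -1.4]
shift/0.02: [-5.34 23.91  7.25] turn/0.08: [0.04 0.08 0.02]
```

>>> {"method": "arm_command", "body": {"plan": [{"dx":-0.6,"dy":0,"dz":0,"wx":0,"wy":0,"wz":0},{"dx":-1,"dy":0,"dz":0,"wx":0,"wy":0.05,"wz":0},{"dx":-1,"dy":0,"dz":0,"wx":0,"wy":0,"wz":0},{"dx":-1,"dy":0,"dz":0,"wx":0,"wy":0,"wz":0},{"dx":-1,"dy":0.5,"dz":0.2,"wx":0,"wy":0,"wz":0},{"dx":-0.6,"dy":1,"dz":0.3,"wx":0,"wy":0,"wz":0},{"dx":0,"dy":1,"dz":0.3,"wx":0,"wy":0,"wz":0},{"dx":0,"dy":1,"dz":0.3,"wx":0,"wy":0,"wz":0},{"dx":0,"dy":1,"dz":0.3,"wx":0,"wy":0,"wz":0},{"dx":0,"dy":1,"dz":0.3,"wx":0,"wy":0,"wz":0},{"dx":0,"dy":1,"dz":0.3,"wx":0,"wy":0,"wz":0},{"dx":0,"dy":1,"dz":0.3,"wx":0,"wy":0,"wz":0},{"dx":0,"dy":1,"dz":0.3,"wx":0,"wy":0,"wz":0},{"dx":0,"dy":1,"dz":0.3,"wx":0,"wy":0,"wz":0},{"dx":0,"dy":1,"dz":0.3,"wx":0,"wy":0,"wz":0},{"dx":0,"dy":1,"dz":0.3,"wx":0,"wy":0,"wz":0},{"dx":0,"dy":1,"dz":0.3,"wx":0,"wy":0,"wz":0},{"dx":0,"dy":1,"dz":0.3,"wx":0,"wy":0,"wz":0},{"dx":0,"dy":1,"dz":0.3,"wx":0,"wy":0,"wz":0},{"dx":0,"dy":1,"dz":0.3,"wx":0,"wy":0,"wz":0}]}}

```text
time_s: 31.92
tcp_pos: [0.5799, 0.0825, 0.1363]
eef_rot: [174.1, 89.3, 169.7]
contact_force: [0.4, -0.5, -2.4]
gripper_width: 0.0595
```

```bash
python3 nav.py .6452 .2355 .14 86.1
```

```text
t 31.92 tcp [0.5799 0.0825 0.1363] jawyaw 85.7 j [  27. -121.] w 0.0595 F [ 0.4 -0.5 -2.4]
shift/0.02: [-0.21  7.87  2.68] turn/0.08: [-0.09 -0.16 -0.02]
```

>>> {"method": "arm_command", "body": {"plan": [{"dx":-0.1,"dy":1,"dz":0.35,"wx":-0.05,"wy":-0.07,"wz":0},{"dx":-0.1,"dy":1,"dz":0.35,"wx":-0.05,"wy":-0.07,"wz":0},{"dx":-0.1,"dy":1,"dz":0.35,"wx":0,"wy":0,"wz":0},{"dx":-0.1,"dy":1,"dz":0.35,"wx":0,"wy":0,"wz":0},{"dx":0,"dy":1,"dz":0.35,"wx":0,"wy":0,"wz":0},{"dx":0,"dy":1,"dz":0.35,"wx":0,"wy":0,"wz":0},{"dx":0,"dy":0.9,"dz":0.3,"wx":0,"wy":0,"wz":0},{"dx":0,"dy":0.2,"dz":0,"wx":0,"wy":0,"wz":0},{"dx":0,"dy":0,"dz":0,"wx":0,"wy":0,"wz":0},{"dx":0,"dy":0,"dz":0,"wx":0,"wy":0,"wz":0}]}}

```text
time_s: 32.75
tcp_pos: [0.6362, 0.231, 0.1377]
eef_rot: [-168.4, 89.3, -172.1]
contact_force: [0.4, -0.9, -2.5]
gripper_width: 0.0597
```

```bash
python3 nav.py .6452 .2355 .046 86.1
```

```text
t 32.75 tcp [0.6362 0.231  0.1377] jawyaw 86.3 j [  36. -130.] w 0.0597 F [ 0.4 -0.9 -2.5]
shift/0.02: [4.58 0.26 0.49] turn/0.08: [ 0.04 -0.14  0.03]
```

>>> {"method": "arm_command", "body": {"plan": [{"dx":0,"dy":0.22,"dz":0.45,"wx":0.03,"wy":-0.12,"wz":0.03},{"dx":0.5,"dy":0,"dz":0,"wx":0,"wy":0,"wz":0},{"dx":0.7,"dy":0,"dz":0,"wx":0,"wy":0,"wz":0},{"dx":0.6,"dy":0,"dz":0,"wx":0,"wy":0,"wz":0},{"dx":0.3,"dy":0,"dz":0,"wx":0,"wy":0,"wz":0},{"dx":0,"dy":0,"dz":0,"wx":0,"wy":0,"wz":0},{"dx":0,"dy":0,"dz":0,"wx":0,"wy":0,"wz":0}]}}

```text
time_s: 33.33
tcp_pos: [0.6451, 0.2306, 0.0914]
eef_rot: [-164.4, 89.9, -168.5]
contact_force: [0.3, 0.1, -2.2]
gripper_width: 0.0593
```

```bash
python3 nav.py .6452 .2355 .046 86.1
```

```text
t 33.33 tcp [0.6451 0.2306 0.0914] jawyaw 85.9 j [  36. -130.] w 0.0593 F [ 0.3  0.1 -2.2]
shift/0.02: [ 2.27  0.25 -0.  ] turn/0.08: [-0.04 -0.03  0.01]
```

>>> {"method": "arm_command", "body": {"plan": [{"dx":0.3,"dy":0.25,"dz":0,"wx":0,"wy":0,"wz":0},{"dx":0.6,"dy":0,"dz":0,"wx":0,"wy":0,"wz":0},{"dx":0.3,"dy":0,"dz":0,"wx":0,"wy":0,"wz":0},{"dx":0,"dy":0,"dz":0,"wx":0,"wy":0,"wz":0},{"dx":0,"dy":0,"dz":0,"wx":0,"wy":0,"wz":0}]}}

```text
time_s: 33.75
tcp_pos: [0.646, 0.2362, 0.0658]
eef_rot: [174.0, 89.9, 169.9]
contact_force: [0.5, 0.3, -2.3]
gripper_width: 0.0593
```

```bash
python3 nav.py .6452 .2355 .046 86.1
```

```text
t 33.75 tcp [0.646  0.2362 0.0658] jawyaw 85.9 j [  36. -130.] w 0.0593 F [ 0.5  0.3 -2.3]
shift/0.02: [ 0.99 -0.04 -0.03] turn/0.08: [-0.04 -0.01 -0.  ]
```

>>> {"method": "arm_command", "body": {"plan": [{"dx":0.25,"dy":-0.03,"dz":-0.03,"wx":0,"wy":0,"wz":0},{"dx":0.3,"dy":0,"dz":0,"wx":0,"wy":0,"wz":0},{"dx":0.2,"dy":0,"dz":0,"wx":0,"wy":0,"wz":0},{"dx":0,"dy":0,"dz":0,"wx":0,"wy":0,"wz":0},{"dx":0,"dy":0,"dz":0,"wx":0,"wy":0,"wz":0}]}}

```text
time_s: 34.17
tcp_pos: [0.6455, 0.2359, 0.0497]
eef_rot: [135.6, 90.0, 131.5]
contact_force: [0.2, 0.1, -1.9]
gripper_width: 0.0594
```

```bash
python3 nav.py .6452 .2355 .046 86.1
```

```text
t 34.17 tcp [0.6455 0.2359 0.0497] jawyaw 85.9 j [  36. -130.] w 0.0594 F [ 0.2  0.1 -1.9]
shift/0.02: [ 0.18 -0.02 -0.01] turn/0.08: [-0.04 -0.01 -0.01]
```

>>> {"method": "arm_command", "body": {"plan": [{"dx":0.2,"dy":0,"dz":0,"wx":0,"wy":0,"wz":0},{"dx":0,"dy":0,"dz":0,"wx":0,"wy":0,"wz":0},{"dx":0,"dy":0,"dz":0,"wx":0,"wy":0,"wz":0}]}}

```text
time_s: 34.42
tcp_pos: [0.6459, 0.2361, 0.0458]
eef_rot: [68.7, 89.9, 64.6]
contact_force: [0.5, 0.9, -1.9]
gripper_width: 0.0595
```

>>> {"method": "arm_command", "body": {"plan": [{"dx":0,"dy":0,"dz":0,"wx":0,"wy":0,"wz":0},{"dx":0,"dy":0,"dz":0,"wx":0,"wy":0,"wz":0},{"dx":0,"dy":0,"dz":0,"wx":0,"wy":0,"wz":0},{"dx":0,"dy":0,"dz":0,"wx":0,"wy":0,"wz":0},{"dx":-0.4,"dy":0,"dz":0,"wx":0,"wy":0,"wz":0},{"dx":-0.7,"dy":0,"dz":0,"wx":0,"wy":0,"wz":0},{"dx":-1,"dy":0,"dz":0,"wx":0,"wy":0,"wz":0},{"dx":-1,"dy":0,"dz":0,"wx":0,"wy":0,"wz":0},{"dx":-1,"dy":0,"dz":0,"wx":0,"wy":0,"wz":0},{"dx":0,"dy":-1,"dz":-0.5,"wx":0,"wy":0,"wz":0},{"dx":0,"dy":-1,"dz":-0.5,"wx":0,"wy":0,"wz":0},{"dx":0,"dy":-1,"dz":-0.5,"wx":0,"wy":0,"wz":0},{"dx":0,"dy":-1,"dz":-0.5,"wx":0,"wy":0,"wz":0},{"dx":0,"dy":-1,"dz":-0.5,"wx":0,"wy":0,"wz":0},{"dx":0,"dy":-1,"dz":-0.5,"wx":0,"wy":0,"wz":0},{"dx":0,"dy":-1,"dz":-0.5,"wx":0,"wy":0,"wz":0},{"dx":0,"dy":-1,"dz":-0.5,"wx":0,"wy":0,"wz":0},{"dx":0,"dy":-1,"dz":-0.5,"wx":0,"wy":0,"wz":0},{"dx":0,"dy":-1,"dz":0,"wx":0,"wy":0,"wz":0},{"dx":0,"dy":-1,"dz":0,"wx":0,"wy":0,"wz":0}], "fingers": -0.65}}

```text
time_s: 36.08
tcp_pos: [0.5406, 0.0187, 0.1454]
eef_rot: [25.7, 88.9, 22.0]
contact_force: [-1.0, -0.3, 0.6]
gripper_width: 0.0722
```

```bash
python3 nav.py .4684 -.4 .2 86.1
```

```text
t 36.08 tcp [0.5406 0.0187 0.1454] jawyaw 86.4 j [  23. -116.] w 0.0722 F [-1.  -0.3  0.6]
shift/0.02: [ -2.95 -21.1   -2.22] turn/0.08: [ 0.05  0.22 -0.11]
```

Move away so that the top camera sees the tray.

>>> {"method": "arm_command", "body": {"plan": [{"dx":-0.3,"dy":-1,"dz":-0.1,"wx":0,"wy":0.1,"wz":-0.05},{"dx":-0.3,"dy":-1,"dz":-0.1,"wx":0,"wy":0.1,"wz":-0.05},{"dx":-0.3,"dy":-1,"dz":-0.1,"wx":0,"wy":0,"wz":0},{"dx":-0.3,"dy":-1,"dz":-0.1,"wx":0,"wy":0,"wz":0},{"dx":-0.3,"dy":-1,"dz":-0.1,"wx":0,"wy":0,"wz":0},{"dx":-0.3,"dy":-1,"dz":-0.1,"wx":0,"wy":0,"wz":0},{"dx":-0.3,"dy":-1,"dz":-0.1,"wx":0,"wy":0,"wz":0},{"dx":-0.3,"dy":-1,"dz":-0.1,"wx":0,"wy":0,"wz":0},{"dx":-0.3,"dy":-1,"dz":-0.1,"wx":0,"wy":0,"wz":0},{"dx":-0.3,"dy":-1,"dz":-0.1,"wx":0,"wy":0,"wz":0},{"dx":0,"dy":-1,"dz":-0.1,"wx":0,"wy":0,"wz":0},{"dx":0,"dy":-1,"dz":-0.1,"wx":0,"wy":0,"wz":0},{"dx":0,"dy":-1,"dz":-0.1,"wx":0,"wy":0,"wz":0},{"dx":0,"dy":-1,"dz":-0.1,"wx":0,"wy":0,"wz":0},{"dx":0,"dy":-1,"dz":-0.1,"wx":0,"wy":0,"wz":0},{"dx":0,"dy":-1,"dz":-0.1,"wx":0,"wy":0,"wz":0},{"dx":0,"dy":0,"dz":0,"wx":0,"wy":0,"wz":0},{"dx":0,"dy":0,"dz":0,"wx":0,"wy":0,"wz":0},{"dx":0,"dy":0,"dz":0,"wx":0,"wy":0,"wz":0}]}}

```text
time_s: 37.67
tcp_pos: [0.4843, -0.3191, 0.2274]
eef_rot: [-4.8, 88.6, -8.5]
contact_force: [0.5, 0.3, -0.9]
gripper_width: 0.0721
```

```bash
python3 - <<'E'
from meas import *
for n in ("top","side"):
    p,d=r.capture(n); cv2.imwrite(f"pics/{n}8.png",p[:,:,::-1]); np.save(n+"8.npy",d)
    P=cloud(n,d)
    for q in ((.4805,.247),(.563,.242),(.645,.2355)):
        X=blob(n,P,d,q,.05,.056,.066,.060); print(n,X.mean(0)[:2].round(4) if X is not None else None)
        m=(np.hypot(P[...,0]-q[0],P[...,1]-q[1])<.012)&(P[...,2]>.04)&(d>0)&(P[...,2]<.1); print(np.percentile(P[...,2][m],[20,50,80]) if m.any() else "")
    m=(np.hypot(P[...,0]-.567,P[...,1]-.317)<.07)&(P[...,2]>.0285)&(d>0)&(P[...,2]<.055)&(P[...,1]>.285)
    X=planepts(n,m,.03)[:,:2]; v=np.linalg.svd(X-X.mean(0))[2][0]; a=(X-X.mean(0))@v
    print("arbor",X.mean(0)+v*(a.min()+a.max())/2,a.min(),a.max(),np.degrees(np.arctan2(v[1],v[0])),np.percentile(P[...,2][m],95))
    X=planepts(n,m&(P[...,2]>.0345),.038)[:,:2]; print("collar",X.mean(0))
    d0=np.load(n+"0.npy"); P0=cloud(n,d0)
    for q,c,rr,z in (("drum",(.567,-.356),.06,.03),("forst",(.625,.012),.07,.006)):
        for PP in (P0,P):
            m=(np.hypot(PP[...,0]-c[0],PP[...,1]-c[1])<rr)&(PP[...,2]>z)&(PP[...,2]<.08); print(q,PP[m].mean(0).round(4),m.sum())
E
python3 nav.py 0.5 -.3 .2 86
```

```text
top [0.4797 0.2473]
[0.05809304 0.05955339 0.06063382]
top [0.5623 0.2404]
[0.05813821 0.05917531 0.06064667]
top [0.6436 0.235 ]
[0.05817375 0.05928491 0.06076609]
arbor [0.56691509 0.32010014] -0.07597159430347825 0.06086496767413482 175.73590775104535 0.03816411442123818
collar [0.56177895 0.31564272]
drum [ 0.566  -0.3581  0.0503] 320
drum [nan nan nan] 0
forst [0.635  0.0146 0.0204] 166
forst [0.6345 0.0146 0.0203] 166
side [0.4788 0.2511]
[0.05877688 0.0597367  0.06062734]
side [0.561  0.2444]
[0.0585709  0.05962709 0.06047593]
side [0.6419 0.2397]
[0.05879777 0.05959419 0.06049733]
arbor [0.5631295  0.31782257] -0.05706284513371961 0.05133900345365104 175.23176574990535 0.03813869200706886
collar [0.56405529 0.31921269]
drum [ 0.5642 -0.3485  0.047 ] 197
drum [ 0.5642 -0.348   0.0466] 204
forst [0.6346 0.0215 0.0186] 214
forst [0.6344 0.0213 0.0184] 216
t 37.77 tcp [ 0.4846 -0.3186  0.2274] jawyaw 86.3 j [-14. -79.] w 0.0723 F [ 0.4  0.1 -0.2]
shift/0.02: [1.38 0.98 0.68] turn/0.08: [0.07 0.31 0.02]<stdin>:15: RuntimeWarning: Mean of empty slice.
  ret = um.true_divide(
```

View pics/top8.png

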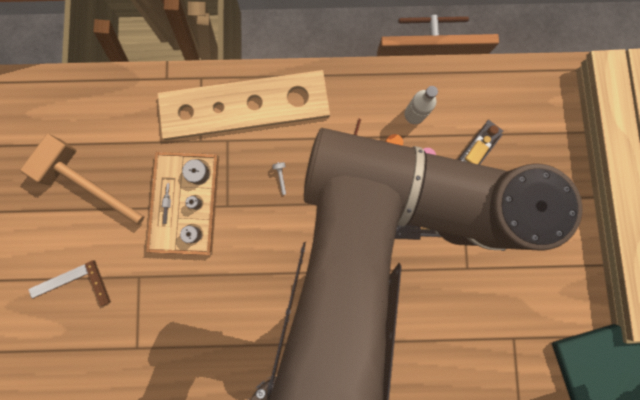

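View pics/side8.png

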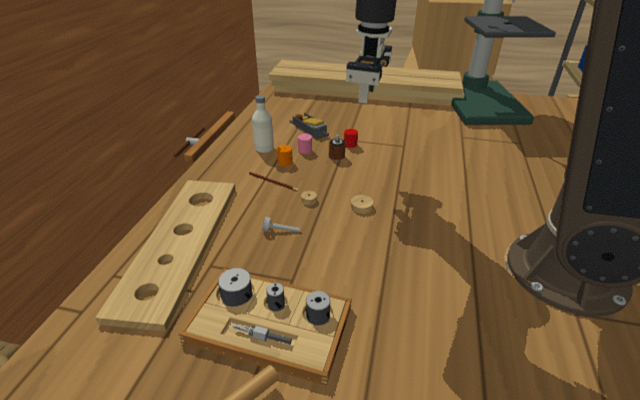

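```bash
python3 -c "
from plant import r
print(r.close_job())"
```

```text
the job is handed in; nothing more can be done
None
```

I put all three hole saws in their own pockets and the arbor in the groove, then handed the job in at about 38 s of the 112 s allowed. The hand-in gives no verdict, so whether it passed rests on my last checks.

- **Saws:** In both cameras each saw's top is about 60 mm above the bench, which matches a saw standing on its pocket floor. Each is within about 2 mm of its pocket centre.
- **Arbor:** It lies flat in the groove with its collar top at 38 mm, as expected on the groove floor. It is within about 1° of the groove's direction and 3–5 mm off lengthways. Its sideways offset is under about 2 mm by the better fits.
- **Sanding drum and Forstner bit:** Both are where they started, within about 1 mm. The arm blocked the top camera's view of the drum, so I confirmed the drum from the side camera only.
- **Disagreements:** The side camera read the saws and pockets about 4–5 mm further to +y than the top camera. The shift was the same for both, so it cancels. One top-camera fit of the arbor's outline picked up part of the tray wall, so I relied on its collar and the side view instead.

At hand-in the gripper was open, about 0.2 m above the bench and touching nothing.

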